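# Clamp glued adaptor cases in the vise and start the cure timer

### The arm

A 6-joint arm with a two-finger parallel gripper is mounted at the origin on the work surface. World frame = base frame: x ahead of the robot, y to its left, z up, the work surface at z = 0. Lengths are in m, angles in rad, forces in N, time in s.
With the tool pointing down it reaches from about 0.25 to 0.775 m from the base axis. Payload 4 kg.
Tool frame: the origin (TCP) lies on the centre line of the jaws, within the pads' length; the fingertips stand 17 mm ahead of it and the grasp point (between the pads) lies 2 mm behind it; z points along the fingers, y is the line along which they close (so a half turn about z gives the same grasp; the last joint's range is limited). The gripper opens to 94 mm and grips with 3 to 60 N. Pads are 16 mm wide; open, the fingers measure 119 mm over their backs; the gripper's body (75 mm by 177 mm) begins 78 mm behind the grasp point.
Start: joints at [-1.393, 0.087, 1.371, -0, 1.684, -0.103], TCP at [0.152, -0.528, 0.223] pointing down, gripper open.
Joint ranges: [-3.1, 3.1], [-0.76, 2.03], [0.27, 2.55], [-1.08, 4.22], [0.17, 2.65], [-2.57, 2.57]. Speed limits (rad/s): [2.79, 2.79, 3.14, 3.14, 3.14, 3.14].

### API

Orientations are given as [roll, pitch, yaw] about the fixed x, y, z axes, in that order (R = Rz(yaw) Ry(pitch) Rx(roll)).
In Python, from bench import robot gives the robot as it stands.
- The arm moves only by the tool servo_tool, never from a script. Its argument "plan" is a list of rows, each a list of 7 numbers: the shift along the tool's x, y, z normalised to -1 to 1, where 1 is 0.1 m, then the turn, a rotation vector about the tool's x, y, z normalised to -1 to 1, where 1 is pi/2 rad, then the finger opening in mm, from 0 to 94. In form: [[x, y, z, ax, ay, az, gripper], ...]. A call has 1 to 12 rows; each row is the pose to reach, as a shift and turn from the pose commanded when the call began, along the tool's axes at that moment; what a row does not reach only later rows make up. A row lasts 1/12 s, in which the tool goes at most 41.7 mm and 7.16 degrees, less where a joint would pass 70% of its speed; a pose out of reach is approached as far as the arm can. A call with a number of a shift or a turn outside -1 to 1 is refused whole. A call with a gripper value outside its range is refused whole. The fingers move at their own pace and stop on an object; the grip force is fixed at half the most. Time passes only in rows, so rows that repeat a pose let the fingers close. It gives the time, the measured TCP pose, the force, the opening and the grip force at its end, in the units of the state.
- robot.get_obs(): the state, without advancing time (a new reading comes with each control period).
- robot.snapshot(name): name is "side" or "top" or "wrist"; returns the picture (480x640x3 uint8, red, green, blue); there is no depth.
- robot.camera_params(name): a dict with "camera_matrix" (3x3 intrinsics, pixels), "rvec" (rotation vector, rad) and "tvec" (3), from world to camera coordinates, as OpenCV has them; the wrist camera has in their place "tool_from_camera" (4x4, takes a point from camera to tool coordinates, whose origin is the TCP and whose axes are the flange's). Camera axes: x right, y down, z forward; pixel columns grow to the right and rows downward; lengths in m; the calibration is good to about 2 mm. A picture is of the moment at which its call begins: read the wrist's pose just before it. camera_params takes no time and is no camera call.
- robot.close_job(): hands the job in; it is judged then, once.
Trained networks look in the newest picture that a camera, given by its name, has taken for a name from the list of things; names that differ only in an ending like _2 or _b are one class to them, and where a whole thing is asked for, a point or a joint stands for the part that bears it (a point fixed in the world has none). Each returns a list of dicts, best first, with "conf" (0 to 1); they miss things now and then, are a little off and sometimes report something else, mostly with a low value. They report only what shows in the picture. A call takes as long as a camera call. They do not tell look-alikes from the thing itself.
- robot.find_in(thing, camera): "extent" ([centre column, centre row, width, height] in pixels, round what is visible of it).
The state is a dict: "time": time; "joint_positions": joint angles; "qvel": joint speeds; "joint_torque": joint torques, N m; "tool_pos": TCP position; "ee_rot": TCP orientation; "wrist_force": force on the tool from outside, world axes, zero at the start; "wrist_torque": the same for the moment, N m; "width": finger opening in m; "finger_force": force on a finger pad.
Only numpy, scipy, OpenCV 4.12 (cv2) and the standard library are available. Lean on these libraries where they do the work, as an engineer would, in place of code of your own. Each camera call takes 0.05 s, during which the arm holds its last target. There are 200 camera calls.

### The job

The adaptor cases on the mat have just been glued: wind the machine vise open wide enough, set every one of them flat on its bed, side by side between the jaws and within their width, turned so that the jaws press the two halves of each case together, and crank the handle until all of them are gripped firmly. Then start the cure timer by pressing clear, the long preset and start, one at a time in that order; never press the short preset, and leave the glue bottle standing where it is.

Things in the scene. Friction and masses are not known exactly. Their poses are not given: they have to be found in the camera images.
- vise: grey machine vise on a wooden riser, fixed; origin on the bench (z = 0) below the middle of the fixed jaw's face; x from the handle to the fixed jaw, z up. Flat bed, as wide as the jaws, at z = 105 mm; jaws 160 mm wide (y = -80 to 80), tops at z = 125 mm; fixed jaw from x = 0 to 40 mm. Its body reaches forward to x = -150 mm, the crank is in front of that
- jaw (a joint): gap between the jaw faces, m, 0 (shut) to 0.080. The moving jaw, 45 mm thick, has its face at x = -(this gap) in the vise's frame and slides to +x to close; moved only by the crank, 5 mm per turn. Its black rubber face plate yields up to 4 mm (50 N per mm), so this value drops below the work's thickness as the work is squeezed
- crank (a joint): crank angle, rad, 0 to 100.5, growing as the vise opens: jaw gap = angle x 0.005 / (2 pi). Axis along the vise's x at y = 0, z = 85 mm. In the vise's frame the grip's centre is at x = -200 mm, y = 50 mm x sin(angle), z = 85 mm + 50 mm x cos(angle). Seen from the handle's end clockwise closes. 4 N at the grip turns it; it stays where it is left
- crank_grip (a point): centre of the crank's black round grip, 18 mm in diameter and 50 mm long, parallel to the vise's x, 50 mm off the axis. It spins freely on its pin, so fingers on it may keep their direction round the circle. The screw multiplies force: about half a turn past the first touch is firm
- mat: grey-blue rubber mat, fixed, 200 (x) x 170 (y) x 3 mm, on which the cases and the glue stand; origin at the centre of its underside
- case1: black plastic adaptor case, 50 (its x) x 44 x 44 mm, 0.13 kg; origin at its centre. Its light glue seam runs round it in the plane x = 0, square to its length: the halves are pressed together by squeezing along its x (the 50 mm). Its x is level at the start; which of its four long sides is down does not matter. May be absent (None from the start)
- case2: black plastic adaptor case, 50 (its x) x 44 x 44 mm, 0.13 kg; origin at its centre. Its light glue seam runs round it in the plane x = 0, square to its length: the halves are pressed together by squeezing along its x (the 50 mm). Its x is level at the start; which of its four long sides is down does not matter. May be absent (None from the start)
- case3: black plastic adaptor case, 50 (its x) x 44 x 44 mm, 0.13 kg; origin at its centre. Its light glue seam runs round it in the plane x = 0, square to its length: the halves are pressed together by squeezing along its x (the 50 mm). Its x is level at the start; which of its four long sides is down does not matter. May be absent (None from the start)
- glue: small white glue bottle standing on the mat, 30 mm in diameter, 75 mm high; origin at the centre of its underside; to be left standing where it is
- timer: white bench timer, fixed, 95 (x) x 160 (y) x 30 mm high; origin at the centre of its underside. Display at its +x side; four grey spring keys in a row at x = -20 mm, 8 mm proud of its top, travel 5 mm, 1.5 N to start and 5 N fully down; a press counts at 3.5 mm. From +y to -y: clear, short preset, long preset, start
- key_clear_top (a point): centre of the top of the clear key: square, 16 mm, at the timer's +y end (y = 51 mm), top at z = 38 mm
- key_short_top (a point): centre of the top of the short-preset key: the smaller round one, 15 mm in diameter (y = 17 mm); not to be pressed
- key_long_top (a point): centre of the top of the long-preset key: the larger round one, 21 mm in diameter (y = -17 mm)
- key_start_top (a point): centre of the top of the start key: oblong, 18 x 30 mm, at the timer's -y end (y = -52 mm)
- key_clear (a joint): travel of the clear key, m, 0 up to 0.005 fully down
- key_short (a joint): travel of the short-preset key, m
- key_long (a joint): travel of the long-preset key, m
- key_start (a joint): travel of the start key, m
Things that resemble listed ones, but are neither listed nor needed, are in the scene too. Leave any blue or red look-alike of the timer alone. Leave any turquoise look-alike of the case2 alone.

How it is judged:
By the outcome, as a careful person would: the job done as asked, in the order asked, and still so for the second after the job is handed in, with the robot touching nothing.
Of case1, case2, case3 only 2 to 3 are there at a start; the rules pass over those that are not, and their reading is None.
At some moment in a run one of case1, case2, case3 may be knocked a few centimetres aside while the robot is not near it.
It also fails if it takes over 210 s, if anything falls off the work surface, if the arm or the gripper's body presses on something with over 40 N, if the wrist force passes 120 N, or if a joint passes its speed limit or range.

## Working session

There is one attempt and no reset: what is moved stays moved. The work goes in short steps, Python scripts to look and compute and a tool call to move; the robot and the scene stay as the last step left them, time stands still between calls to the robot, and variables do not carry over. Pictures are saved under pics/ and viewed, at most 14 in all, crops included, and the job is handed in when it is done.

Besides the shell and the picture viewer there is one more tool, called after "Emit:" as name(argument=value, ...) on one line, values as JSON. servo_tool: Moves the arm, as the interface text tells. Scaled input: -1 to 1 covers 0.1 m each way for a shift and pi/2 rad each way for a turn. Its arguments: {"type":"object","properties":{"plan":{"type":"array","items":{"type":"array","items":{"type":"number"}}}},"required":["plan"]}

```bash
mkdir -p pics; ls
cat > h.py <<'E'
import numpy as np, cv2
from bench import robot
from scipy.spatial.transform import Rotation as R
def snap(n,f=None):
    o=robot.get_obs(); im=robot.snapshot(n)
    if f: cv2.imwrite('pics/'+f,im[:,:,::-1])
    return im,o
def cam(n,o=None):
    p=robot.camera_params(n); K=np.array(p["camera_matrix"])
    if n=="wrist":
        T=np.eye(4);T[:3,:3]=R.from_euler('xyz',o['ee_rot']).as_matrix();T[:3,3]=o['tool_pos']
        M=T@np.array(p["tool_from_camera"]); return K,M
    E=np.eye(4);E[:3,:3]=cv2.Rodrigues(np.array(p["rvec"],float))[0];E[:3,3]=np.ravel(p["tvec"])
    return K,np.linalg.inv(E)
def px2w(n,uv,z,o=None):
    K,M=cam(n,o); d=M[:3,:3]@np.linalg.solve(K,[uv[0],uv[1],1.]); c=M[:3,3]
    return c+d*(z-c[2])/d[2]
def w2px(n,P,o=None):
    K,M=cam(n,o); q=K@(np.linalg.inv(M)@np.append(P,1))[:3]; return q[:2]/q[2]
def plan(pos,rot,o=None):
    "normalised shift/turn from current commanded(measured) pose"
    o=o or robot.get_obs(); R0=R.from_euler('xyz',o['ee_rot'])
    s=R0.inv().apply(np.array(pos)-o['tool_pos'])/0.1
    t=(R0.inv()*R.from_euler('xyz',rot)).as_rotvec()/(np.pi/2)
    return np.round(s,3),np.round(t,3)
E
python3 - <<'E'
from h import *
for n in("top","side"):
    snap(n,n+'0.png')
    for t in("vise","crank_grip","mat","case1","glue","timer","key_clear_top","key_short_top","key_long_top","key_start_top"):
        for d in robot.find_in(t,n)[:4]: print(n,t,round(d['conf'],2),np.round(d['extent'],1),np.round(px2w(n,d['extent'][:2],0.03),3))
o=robot.get_obs();print(o)
E
```

```text
pics
top vise 0.59 [335.2 204.2  90.5 132.9] [0.576 0.004 0.03 ]
top crank_grip 0.89 [328.5 251.6  29.3  34.1] [0.468 0.022 0.03 ]
top mat 0.77 [216.2 241.9  83.3  90.4] [0.497 0.278 0.03 ]
top case1 0.73 [229.9 268.9  25.2  26.3] [0.435 0.247 0.03 ]
top case1 0.6 [141.3 201.6  25.8  25.4] [0.596 0.453 0.03 ]
top glue 0.52 [194.2 204.6  22.3  14.1] [0.585 0.329 0.03 ]
top timer 0.91 [412.  318.7  83.8  74.2] [ 0.313 -0.16   0.03 ]
top timer 0.73 [459.2 228.8  79.2  58.1] [ 0.511 -0.274  0.03 ]
top timer 0.58 [516.3 319.8  80.4  53.6] [ 0.306 -0.389  0.03 ]
top key_clear_top 0.49 [405.5 338.4   5.3   5.5] [ 0.27  -0.144  0.03 ]
top key_clear_top 0.46 [439.4 243.6   8.5   8.9] [ 0.479 -0.228  0.03 ]
top key_long_top 0.57 [427.7 318.9   4.8   9.6] [ 0.312 -0.195  0.03 ]
top key_long_top 0.43 [530.5 328.1   7.4  11.1] [ 0.287 -0.419  0.03 ]
top key_long_top 0.42 [468.6 233.7   6.3   6.5] [ 0.5   -0.295  0.03 ]
top key_start_top 0.67 [545.5 324.9  16.7   7.5] [ 0.293 -0.452  0.03 ]
top key_start_top 0.49 [441.2 309.8  12.   14.1] [ 0.331 -0.225  0.03 ]
side vise 0.63 [273.4 235.5 112.9  8
[... 938 characters left out ...]
.449  0.03 ]
{'time': 1.1, 'joint_positions': array([-1.39309222e+00,  8.72079856e-02,  1.37070626e+00, -2.34209968e-06,
        1.68357763e+00, -1.03080146e-01]), 'qvel': array([-0.00196634,  0.00063649, -0.00087772, -0.00012202,  0.00057951,
       -0.00187701]), 'joint_torque': array([-1.47589184e-03, -3.40056002e+01, -3.02603102e+01,  7.16997776e-02,
        2.37045425e-02,  2.02157105e-05]), 'tool_pos': array([ 0.15241939, -0.5284818 ,  0.22249833]), 'ee_rot': array([3.14149265e+00, 1.26850314e-05, 2.80783987e-01]), 'wrist_force': array([-0.12860417, -0.37176888,  0.26820447]), 'wrist_torque': array([0.03136565, 0.03650457, 0.0585159 ]), 'finger_force': 0.0, 'width': 0.0941110073831564}
```

View pics/top0.png

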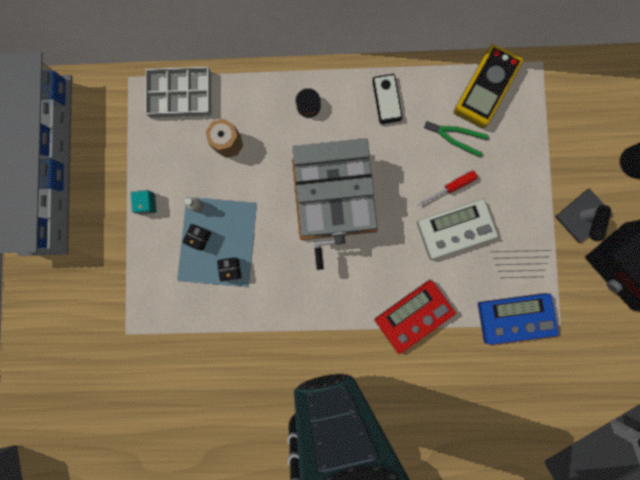

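View pics/side0.png

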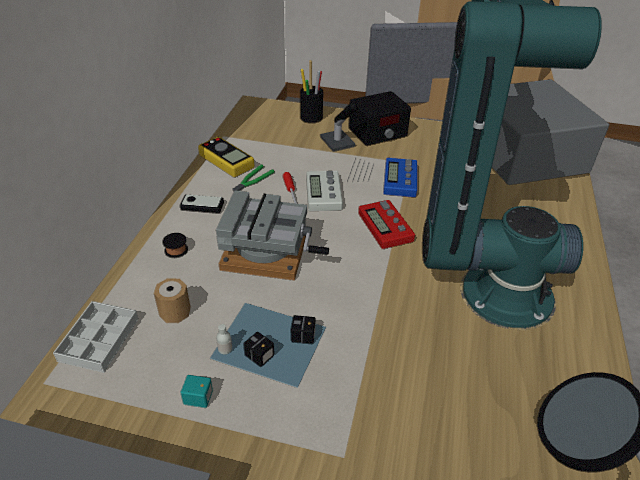

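Emit:
servo_tool(plan=[[1,-0.5,-0.8,0,0,0.179,94],[1,-0.5,-0.8,0,0,0.179,94],[1,-0.5,-0.8,0,0,0.179,94],[1,-0.5,-0.8,0,0,0.179,94],[1,-0.5,-0.8,0,0,0.179,94]])

```text
time: 1.52
tool_pos: [0.2366, -0.4523, 0.3062]
ee_rot: [3.135, -0.003, 0.004]
wrist_force: [-0.1, -0.3, 0.1]
width: 0.0941
finger_force: 0.0
```

Emit:
servo_tool(plan=[[0.9,-0.9,0,0,0,0,94],[0.9,-0.9,0,0,0,0,94],[0.9,-0.9,0,0,0,0,94],[0.9,-0.9,0,0,0,0,94]])

```text
time: 1.85
tool_pos: [0.3274, -0.3593, 0.3009]
ee_rot: [-3.138, -0.001, 0.006]
wrist_force: [-0.5, -0.5, 0.2]
width: 0.0939
finger_force: 0.0
```

Emit:
servo_tool(plan=[[0.9,-0.9,0,0,0,0,94],[0.9,-0.9,0,0,0,0,94],[0.9,-0.9,0,0,0,0,94],[0.9,-0.9,0,0,0,0,94],[0.9,-0.9,0,0,0,0,94],[0.9,-0.9,0,0,0,0,94]])

```text
time: 2.35
tool_pos: [0.4138, -0.274, 0.3011]
ee_rot: [-3.141, 0.003, -0.001]
wrist_force: [-0.0, 0.1, 0.4]
width: 0.0943
finger_force: 0.0
```

Run:
```python
from h import *
im,o=snap("wrist",'w1.png')
print(o['time'],o['tool_pos'],o['ee_rot'],o['qvel'].round(3))
print(np.array(robot.camera_params("wrist")["tool_from_camera"]).round(3), robot.camera_params("wrist")["camera_matrix"])
for t in("timer","key_clear_top","key_short_top","key_long_top","key_start_top"):
    for d in robot.find_in(t,"wrist")[:3]: print(t,round(d['conf'],2),np.round(d['extent'],1),np.round(px2w("wrist",d['extent'][:2],0.038,o),4))
```

```text
2.35 [ 0.41382697 -0.273986    0.30112517] [-3.14141319e+00  2.62446260e-03 -1.04722057e-03] [-0.029 -0.01  -0.004  0.005  0.004  0.008]
[[-0.001 -0.97  -0.244  0.069]
 [ 1.    -0.001  0.     0.001]
 [-0.001 -0.244  0.97  -0.162]
 [ 0.     0.     0.     1.   ]] [[368.09989872   0.         324.64051505]
 [  0.         368.09989872 235.08120784]
 [  0.           0.           1.        ]]
timer 0.82 [322.8 111.8 158.5 122.7] [ 0.5152 -0.2737  0.038 ]
timer 0.74 [241.6 275.1 143.5 120.5] [ 0.3254 -0.1738  0.038 ]
timer 0.74 [ 37.  159.7  66.1  76. ] [0.4643 0.0496 0.038 ]
key_clear_top 0.63 [286.4 148.4  18.1  16.3] [ 0.4762 -0.2327  0.038 ]
key_clear_top 0.54 [384.7 306.2  15.2  13.3] [ 0.2838 -0.3504  0.038 ]
key_short_top 0.43 [314.9 137.5   8.2  13.4] [ 0.488  -0.2648  0.038 ]
key_short_top 0.43 [321.9 113.7 162.1 126.3] [ 0.5132 -0.2727  0.038 ]
key_long_top 0.82 [343.  130.9  22.3  18.3] [ 0.495 -0.296  0.038]
key_long_top 0.57 [261.2 287.4  23.2  17.2] [ 0.3092 -0.197   0.038 ]
key_start_top 0.96 [374.2 119.3  32.1  22.7] [ 0.5073 -0.3303  0.038 ]
key_start_top 0.86 [285.7 273.6  24.4  24.6] [ 0.3272 -0.2278  0.038 ]
key_start_top 0.56 [473.2 297.1  17.9  14.2] [ 0.2958 -0.46    0.038 ]
```

View pics/w1.png

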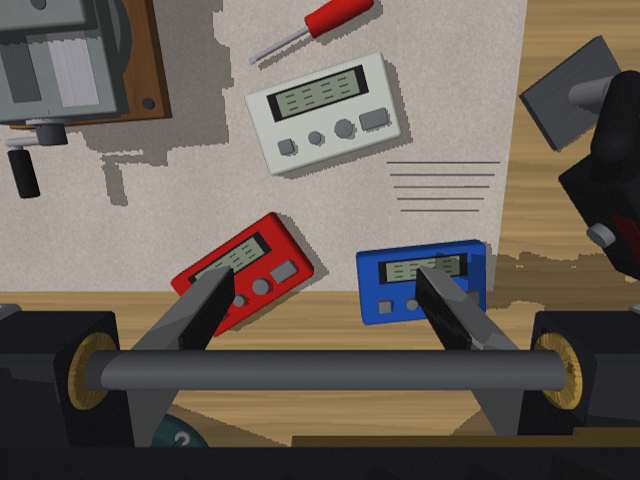

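Emit:
servo_tool(plan=[[0,-0.9,-0.3,0,0,0,94],[0,-0.9,-0.3,0,0,0,94],[0,-0.9,-0.3,0,0,0,94]])

```text
time: 2.9
tool_pos: [0.4146, -0.1802, 0.3354]
ee_rot: [3.141, -0.004, 0.001]
wrist_force: [0.3, 0.6, 0.5]
width: 0.094
finger_force: 0.0
```

Emit:
servo_tool(plan=[[0,-0.9,-0.3,0,0,0,94],[0,-0.9,-0.3,0,0,0,94],[0,-0.9,-0.3,0,0,0,94]])

```text
time: 3.15
tool_pos: [0.4147, -0.0898, 0.3655]
ee_rot: [3.141, -0.005, 0.003]
wrist_force: [1.5, -0.3, -0.3]
width: 0.094
finger_force: 0.0
```

Emit:
servo_tool(plan=[[0,-0.9,0,0,0,0,94],[0,-0.9,0,0,0,0,94],[0,-0.9,0,0,0,0,94],[0,-0.9,0,0,0,0,94],[0,-0.9,0,0,0,0,94],[0,-0.9,0,0,0,0,94]])

```text
time: 3.65
tool_pos: [0.415, -0.0042, 0.3622]
ee_rot: [3.141, 0.0, -0.002]
wrist_force: [-0.2, -0.1, 0.7]
width: 0.0941
finger_force: 0.0
```

Run:
```python
from h import *
im,o=snap("wrist",'w2.png')
print(o['time'],o['tool_pos'],o['ee_rot'])
for t in("vise","crank_grip","jaw"):
    for d in robot.find_in(t,"wrist")[:3]: print(t,round(d['conf'],2),np.round(d['extent'],1),np.round(px2w("wrist",d['extent'][:2],0.1,o),4))
```

```text
3.65 [ 0.41497632 -0.00422571  0.36215435] [ 3.14067328e+00  4.36378421e-04 -2.42146310e-03]
vise 0.83 [315.4  97.1 163.7 193.2] [0.5321 0.0036 0.1   ]
vise 0.38 [304.9 161.2  55.6  65.2] [0.4639 0.0161 0.1   ]
vise 0.35 [550.8 132.   20.6  14.6] [ 0.4948 -0.2573  0.1   ]
crank_grip 0.75 [306.2 160.8  59.7  66.2] [0.4643 0.0146 0.1   ]
jaw 0.67 [313.4  32.4 161.8  62.3] [0.5956 0.0051 0.1   ]
```

View pics/w2.png

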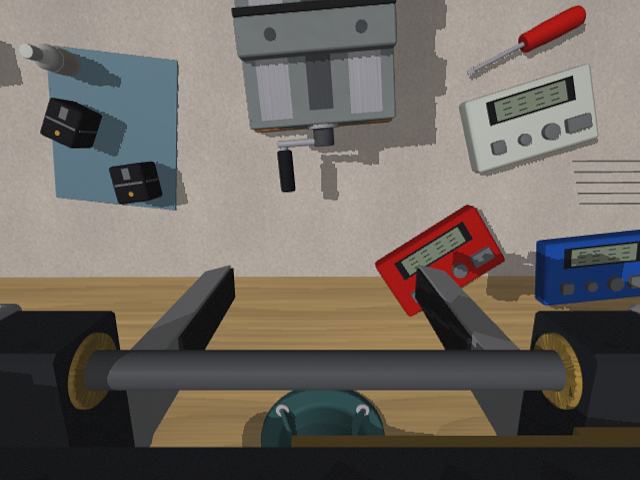

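Run:
```python
from h import *
a=cv2.imread('pics/side0.png')[185:285,210:340]; b=cv2.imread('pics/w2.png')[0:200,220:410]
a=cv2.resize(a,None,fx=3,fy=3,interpolation=2); b=cv2.resize(b,None,fx=2,fy=2,interpolation=2)
c=np.zeros((400,790,3),np.uint8);c[:300,:390]=a;c[:400,400:780]=b
cv2.imwrite('pics/c1.png',c)
```

```text
(no output)
```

View pics/c1.png

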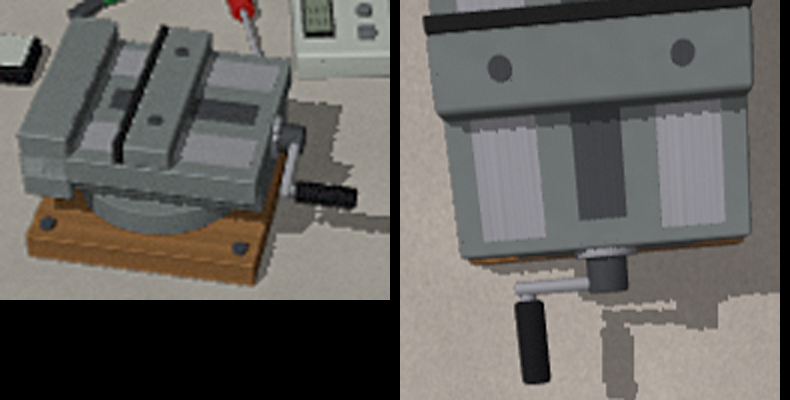

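Run:
```python
from h import *
from scipy.optimize import least_squares
o=robot.get_obs()
def pts(p):
    x,y,a,g,th=p; c,s=np.cos(a),np.sin(a)
    W=lambda q:np.array([x+c*q[0]-s*q[1],y+s*q[0]+c*q[1],q[2]])
    G=W([-.2,.05*np.sin(th),.085+.05*np.cos(th)])
    L=[("wrist",W([-.15,.08,.105]),(251.5,129)),("wrist",W([-.15,-.08,.105]),(395,117.5)),
     ("wrist",W([-g,.08,.125]),(232,8.5)),("wrist",W([-g,-.08,.125]),(395,0)),
     ("wrist",G,(286.5,171)),("side",G,(318.7,249.7)),("top",G,(320,258)),
     ("side",W([0,-.08,.125]),(249.3,194.3)),("side",W([0,.08,.125]),(232,235)),
     ("side",W([-g,-.08,.125]),(263.3,194.)),("side",W([.04,-.08,.125]),(235,191))]
    return L
def f(p): return np.concatenate([(w2px(n,P,o)-np.array(u)) for n,P,u in pts(p)])
for t0 in(.8,2.4):
    r=least_squares(f,[.63,0,.06,.04,t0],loss='soft_l1',x_scale=[.1,.1,.1,.1,1])
    print(r.x.round(4),r.cost.round(2)); print(f(r.x).reshape(-1,2).round(1).tolist())
    print([P.round(4) for n,P,u in pts(r.x)][4])
```

```text
[0.6543 0.0082 0.0725 0.0396 1.9062] 21.34
[[-2.8, -0.0], [0.0, -0.2], [-1.9, 1.4], [0.5, -4.2], [-0.0, -0.7], [0.6, -0.2], [-0.0, 0.6], [1.1, -4.4], [0.5, -5.2], [2.3, -2.3], [0.1, -2.9]]
[0.4514 0.0407 0.0685]
[0.6543 0.0082 0.0725 0.0396 1.9062] 21.34
[[-2.8, -0.0], [0.0, -0.2], [-1.9, 1.4], [0.5, -4.2], [-0.0, -0.7], [0.6, -0.2], [-0.0, 0.6], [1.1, -4.4], [0.5, -5.2], [2.3, -2.3], [0.1, -2.9]]
[0.4514 0.0407 0.0685]
```

Emit:
servo_tool(plan=[[0.315,-0.445,0.8,0,0,-0.046,50],[0.315,-0.445,0.8,0,0,-0.046,50],[0.315,-0.445,0.8,0,0,-0.046,50]])

```text
time: 4.1
tool_pos: [0.4456, 0.0424, 0.2772]
ee_rot: [-3.14, 0.008, 0.072]
wrist_force: [-1.0, 0.0, -0.9]
width: 0.0778
finger_force: 0.0
```

Emit:
servo_tool(plan=[[0,0,0.8,0,0,0,50],[0,0,0.8,0,0,0,50],[0,0,0.8,0,0,0,50],[0,0,0.8,0,0,0,50],[0,0,0.8,0,0,0,50]])

```text
time: 4.52
tool_pos: [0.448, 0.0411, 0.2057]
ee_rot: [3.141, -0.005, 0.071]
wrist_force: [0.9, -0.1, 0.6]
width: 0.0504
finger_force: 0.0
```

Run:
```python
from h import *
im,o=snap("wrist",'w3.png')
print(o['time'],o['tool_pos'],o['ee_rot'])
print(w2px("wrist",[.4514,.0407,.0685],o),[w2px("wrist",[.4514+d*.9974,.0407+d*.0725,.0685],o).round() for d in(-.025,.025)])
```

```text
4.5167 [0.44795055 0.04110183 0.2056749 ] [ 3.14076714 -0.00461596  0.07105472]
[323.57470537 225.02112782] [array([324., 254.]), array([323., 195.])]
```

View pics/w3.png

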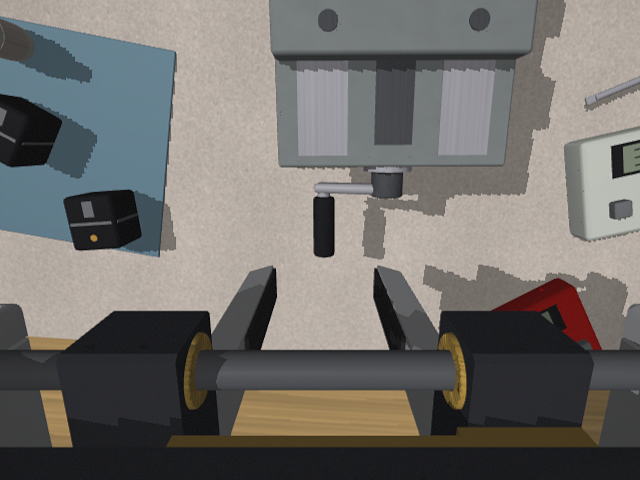

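Emit:
servo_tool(plan=[[0,0,0.7,0,0,0,50],[0,0,0.7,0,0,0,50],[0,0,0.7,0,0,0,50]])

```text
time: 4.82
tool_pos: [0.4452, 0.0414, 0.1307]
ee_rot: [-3.141, 0.004, 0.071]
wrist_force: [-1.3, 0.3, -1.0]
width: 0.0503
finger_force: 0.0
```

Emit:
servo_tool(plan=[[0,0,0.33,0,0,0,50],[0,0,0.66,0,0,0,50],[0,0,0.66,0,0,0,50],[0,0,0.66,0,0,0,40],[0,0,0.66,0,0,0,10],[0,0,0.66,0,0,0,10],[0,0,0.66,0,0,0,10],[0,0,0.66,0,0,0,10],[0,0,0.66,0,0,0,10],[0,0,0.66,0,0,0,10]])

```text
time: 5.65
tool_pos: [0.4475, 0.0418, 0.0678]
ee_rot: [3.141, -0.003, 0.072]
wrist_force: [1.5, 0.5, 3.4]
width: 0.017
finger_force: 30.0
```

Run:
```python
from h import *
o=robot.get_obs();print(o['tool_pos'],o['ee_rot'],o['width'],o['wrist_force'],o['finger_force'])
t0=1.906
for d in(1,-1):
    print([[0]+[round(v,3) for v in (-.5*(np.sin(t0+d*k*np.pi/6)-np.sin(t0)),-.5*(np.cos(t0+d*k*np.pi/6)-np.cos(t0)))]+[0,0,0,10] for k in range(1,13)])
```

```text
[0.44747831 0.04179356 0.06783455] [ 3.14148639e+00 -3.09914341e-03  7.19531122e-02] 0.016975250977294423 [1.46000415 0.51454558 3.37130285] 29.996051788330078
[[0, np.float64(0.145), np.float64(0.214), 0, 0, 0, 10], [0, np.float64(0.379), np.float64(0.327), 0, 0, 0, 10], [0, np.float64(0.637), np.float64(0.308), 0, 0, 0, 10], [0, np.float64(0.851), np.float64(0.162), 0, 0, 0, 10], [0, np.float64(0.963), np.float64(-0.071), 0, 0, 0, 10], [0, np.float64(0.944), np.float64(-0.329), 0, 0, 0, 10], [0, np.float64(0.799), np.float64(-0.543), 0, 0, 0, 10], [0, np.float64(0.566), np.float64(-0.656), 0, 0, 0, 10], [0, np.float64(0.308), np.float64(-0.637), 0, 0, 0, 10], [0, np.float64(0.094), np.float64(-0.491), 0, 0, 0, 10], [0, np.float64(-0.019), np.float64(-0.258), 0, 0, 0, 10], [0, np.float64(0.0), np.float64(0.0), 0, 0, 0, 10]]
[[0, np.float64(-0.019), np.float64(-0.258), 0, 0, 0, 10], [0, np.float64(0.094), np.float64(-0.491), 0, 0, 0, 10], [0, np.float64(0.308), np.float64(-0.637), 0, 0, 0, 10], [0, np.float64(0.566), np.float64(-0.656), 0, 0, 0, 10], [0, np.float64(0.799), np.float64(-0.543), 0, 0, 0, 10], [0, np.float64(0.944), np.float64(-0.329), 0, 0, 0, 10], [0, np.float64(0.963), np.float64(-0.071), 0, 0, 0, 10], [0, np.float64(0.851), np.float64(0.162), 0, 0, 0, 10], [0, np.float64(0.637), np.float64(0.308), 0, 0, 0, 10], [0, np.float64(0.379), np.float64(0.327), 0, 0, 0, 10], [0, np.float64(0.145), np.float64(0.214), 0, 0, 0, 10], [0, np.float64(-0.0), np.float64(-0.0), 0, 0, 0, 10]]
```

Emit:
servo_tool(plan=[[0,0.145,0.214,0,0,0,10],[0,0.379,0.327,0,0,0,10],[0,0.637,0.308,0,0,0,10],[0,0.851,0.162,0,0,0,10]])

```text
time: 5.98
tool_pos: [0.4538, -0.0432, 0.0471]
ee_rot: [-3.14, -0.003, 0.072]
wrist_force: [9.1, 7.2, -1.0]
width: 0.0174
finger_force: 30.0
```

Emit:
servo_tool(plan=[[0,0.112,-0.233,0,0,0,10],[0,0.093,-0.491,0,0,0,10],[0,-0.052,-0.705,0,0,0,10],[0,-0.285,-0.818,0,0,0,10],[0,-0.543,-0.799,0,0,0,10],[0,-0.757,-0.653,0,0,0,10],[0,-0.87,-0.42,0,0,0,10],[0,-0.851,-0.162,0,0,0,10]])

```text
time: 6.65
tool_pos: [0.4475, 0.0421, 0.0674]
ee_rot: [3.139, -0.004, 0.075]
wrist_force: [1.6, -10.6, 6.9]
width: 0.0171
finger_force: 30.0
```

Emit:
servo_tool(plan=[[0,0.145,0.214,0,0,0,10],[0,0.379,0.327,0,0,0,10],[0,0.637,0.308,0,0,0,10],[0,0.851,0.162,0,0,0,10],[0,0.963,-0.071,0,0,0,10],[0,0.944,-0.329,0,0,0,10],[0,0.799,-0.543,0,0,0,10],[0,0.566,-0.656,0,0,0,10],[0,0.308,-0.637,0,0,0,10],[0,0.094,-0.491,0,0,0,10],[0,-0.019,-0.258,0,0,0,10],[0,0,0,0,0,0,10]])

```text
time: 7.65
tool_pos: [0.4475, 0.0421, 0.0674]
ee_rot: [3.139, -0.004, 0.074]
wrist_force: [0.9, -10.1, 7.6]
width: 0.0172
finger_force: 30.0
```

Run:
```python
from h import *
im,o=snap("wrist",'w4.png')
print(o['time'],o['tool_pos'],o['ee_rot'],o['wrist_force'],o['width'])
for d in robot.find_in("crank_grip","side")+robot.find_in("crank_grip","wrist"): print(d)
```

```text
7.65 [0.44749358 0.04213957 0.06738975] [ 3.13857156 -0.00389366  0.07449914] [  0.88507929 -10.11905847   7.5934721 ] 0.017203692385210325
{'extent': [316.1, 241.9, 31.2, 29.8], 'conf': 0.7}
```

Emit:
servo_tool(plan=[[0,0.145,0.214,0,0,0,10],[0,0.379,0.327,0,0,0,10],[0,0.637,0.308,0,0,0,10],[0,0.851,0.162,0,0,0,10],[0,0.963,-0.071,0,0,0,10],[0,0.944,-0.329,0,0,0,10],[0,0.799,-0.543,0,0,0,10],[0,0.566,-0.656,0,0,0,10],[0,0.308,-0.637,0,0,0,10],[0,0.094,-0.491,0,0,0,10],[0,-0.019,-0.258,0,0,0,10],[0,0,0,0,0,0,10]])

```text
time: 8.8
tool_pos: [0.4475, 0.0421, 0.0674]
ee_rot: [3.139, -0.004, 0.074]
wrist_force: [1.4, -9.3, 7.2]
width: 0.0173
finger_force: 30.0
```

Emit:
servo_tool(plan=[[0,0.145,0.214,0,0,0,10],[0,0.379,0.327,0,0,0,10],[0,0.637,0.308,0,0,0,10],[0,0.851,0.162,0,0,0,10],[0,0.963,-0.071,0,0,0,10],[0,0.944,-0.329,0,0,0,10],[0,0.799,-0.543,0,0,0,10],[0,0.566,-0.656,0,0,0,10],[0,0.308,-0.637,0,0,0,10],[0,0.094,-0.491,0,0,0,10],[0,-0.019,-0.258,0,0,0,10],[0,0,0,0,0,0,10]])

```text
time: 9.8
tool_pos: [0.4475, 0.0421, 0.0674]
ee_rot: [3.139, -0.004, 0.074]
wrist_force: [1.7, -9.1, 7.1]
width: 0.0171
finger_force: 30.0
```

Emit:
servo_tool(plan=[[0,0.145,0.214,0,0,0,10],[0,0.379,0.327,0,0,0,10],[0,0.637,0.308,0,0,0,10],[0,0.851,0.162,0,0,0,10],[0,0.963,-0.071,0,0,0,10],[0,0.944,-0.329,0,0,0,10],[0,0.799,-0.543,0,0,0,10],[0,0.566,-0.656,0,0,0,10],[0,0.308,-0.637,0,0,0,10],[0,0.094,-0.491,0,0,0,10],[0,-0.019,-0.258,0,0,0,10],[0,0,0,0,0,0,10],[0,0,0,0,0,0,40]])

```text
$.plan: bad value
```

Emit:
servo_tool(plan=[[0,0.145,0.214,0,0,0,10],[0,0.379,0.327,0,0,0,10],[0,0.637,0.308,0,0,0,10],[0,0.851,0.162,0,0,0,10],[0,0.963,-0.071,0,0,0,10],[0,0.944,-0.329,0,0,0,10],[0,0.799,-0.543,0,0,0,10],[0,0.566,-0.656,0,0,0,10],[0,0.308,-0.637,0,0,0,10],[0,0.094,-0.491,0,0,0,10],[0,-0.019,-0.258,0,0,0,10],[0,0,0,0,0,0,10]])

```text
time: 10.8
tool_pos: [0.4475, 0.0421, 0.0674]
ee_rot: [3.139, -0.004, 0.074]
wrist_force: [1.6, -9.5, 7.7]
width: 0.0171
finger_force: 30.0
```

Emit:
servo_tool(plan=[[0,0,0,0,0,0,45],[0,0,0,0,0,0,45],[0,0,0,0,0,0,45],[0,0,0,0,0,0,45],[0,0,-0.4,0,0,0,45],[0,0,-0.8,0,0,0,80],[0,0,-0.9,0,0,0,80]])

```text
time: 11.38
tool_pos: [0.4498, 0.0416, 0.164]
ee_rot: [3.141, -0.012, 0.072]
wrist_force: [0.5, 0.3, 1.4]
width: 0.0549
finger_force: 0.0
```

Emit:
servo_tool(plan=[[-0.4,-0.9,-0.9,0,0,0,80],[-0.4,-0.9,-0.9,0,0,0,80],[-0.4,-0.9,-0.9,0,0,0,80],[-0.4,-0.9,-0.9,0,0,0,80]])

```text
time: 11.72
tool_pos: [0.4004, 0.1317, 0.253]
ee_rot: [-3.138, -0.011, 0.075]
wrist_force: [0.8, 0.1, 0.9]
width: 0.0792
finger_force: 0.0
```

Emit:
servo_tool(plan=[[-0.4,-0.4,-0.9,0,0,0,80],[-0.4,-0.4,-0.9,0,0,0,80],[-0.4,-0.4,-0.9,0,0,0,80],[-0.4,-0.4,-0.9,0,0,0,80],[-0.4,-0.4,-0.9,0,0,0,80],[-0.4,-0.4,-0.9,0,0,0,80]])

```text
time: 12.22
tool_pos: [0.3573, 0.165, 0.3347]
ee_rot: [3.141, 0.002, 0.071]
wrist_force: [-0.5, 0.2, -0.1]
width: 0.08
finger_force: 0.0
```

Run:
```python
from h import *
im,o=snap("wrist",'w5.png')
print(o['time'],o['tool_pos'],o['ee_rot'])
for t in("case1","glue","jaw"):
    for d in robot.find_in(t,"wrist")[:4]: print(t,round(d['conf'],2),np.round(d['extent'],1),np.round(px2w("wrist",d['extent'][:2],0.025,o),4))
```

```text
12.2167 [0.35734408 0.16504889 0.33474793] [3.14054866e+00 2.07318070e-03 7.12791900e-02]
case1 0.83 [197.8  59.   60.2  62.8] [0.5105 0.3237 0.025 ]
case1 0.61 [260.9 133.6  44.1  46.6] [0.4311 0.2473 0.025 ]
case1 0.37 [99.7  1.2 36.9  0.1] [0.5633 0.434  0.025 ]
glue 0.57 [200.6   5.6  22.1  11.2] [0.5669 0.3198 0.025 ]
jaw 0.66 [517.5  12.7 176.4  25.4] [ 0.5855 -0.0422  0.025 ]
```

View pics/w5.png

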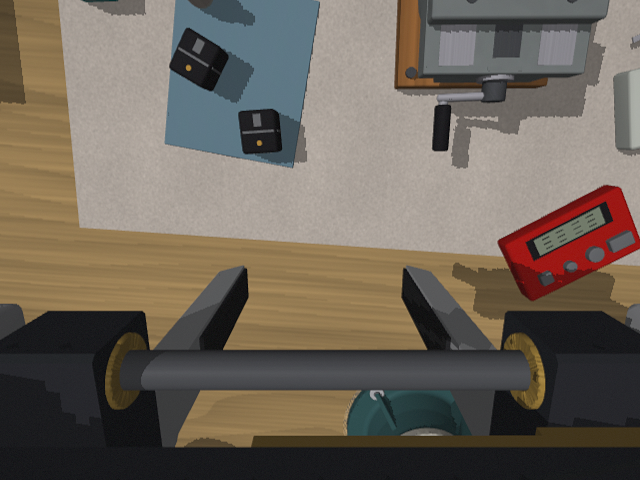

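Run:
```python
import cv2
b=cv2.imread('pics/w5.png')[10:170,150:300]
cv2.imwrite('pics/c2.png',cv2.resize(cv2.convertScaleAbs(b,alpha=1.5,beta=20),None,fx=3.75,fy=3.75,interpolation=2))
```

```text
(no output)
```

View pics/c2.png

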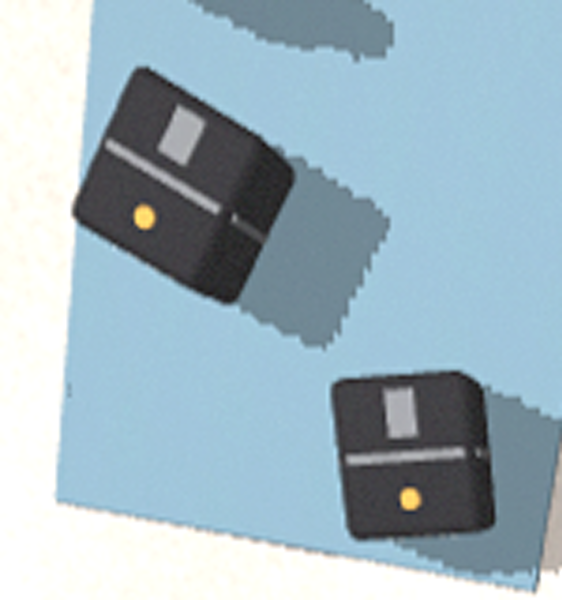

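Run:
```python
from h import *
o=robot.get_obs()
for a,b in(((108,145),(218,210)),((347,461),(464,453))):
    A,B=[px2w("wrist",np.array(p)/3.75+[150,10],.047,o) for p in(a,b)]
    d=A-B; yaw=np.arctan2(-d[0],d[1]); print((A+B)/2,np.linalg.norm(d),yaw)
x,y,a=.6543,.0082,.0725
for v in(.045,-.045):
  for q in (-.030,): print(x+np.cos(a)*q-np.sin(a)*v, y+np.sin(a)*q+np.cos(a)*v)
```

```text
[0.50735116 0.32084513 0.047     ] 0.035978288517073534 -0.4482684265836916
[0.43202882 0.24670637 0.047     ] 0.03680228425096015 0.13556806117709122
0.621119166555736 0.050908691058659375
0.6276384518859545 -0.03885488127880499
```

Emit:
servo_tool(plan=[[0.803,-0.762,1,0,0,-0.041,72],[0.803,-0.762,1,0,0,-0.041,72],[0.803,-0.762,1,0,0,-0.041,72],[0.803,-0.762,1,0,0,-0.041,72],[0.803,-0.762,1,0,0,-0.041,72]])

```text
time: 12.83
tool_pos: [0.431, 0.2477, 0.229]
ee_rot: [3.139, 0.012, 0.137]
wrist_force: [-1.0, -1.1, -0.2]
width: 0.072
finger_force: 0.0
```

Emit:
servo_tool(plan=[[0,0,0.9,0,0,0,72],[0,0,0.9,0,0,0,72],[0,0,0.9,0,0,0,72],[0,0,0.9,0,0,0,72],[0,0,0.9,0,0,0,72]])

```text
time: 13.25
tool_pos: [0.4326, 0.2472, 0.1483]
ee_rot: [-3.141, -0.002, 0.136]
wrist_force: [-0.9, 0.2, 0.6]
width: 0.0721
finger_force: 0.0
```

Run:
```python
from h import *
im,o=snap("wrist",'w6.png')
print(o['time'],o['tool_pos'],o['ee_rot'],w2px("wrist",[.432,.2467,.047],o))
for t in("case1",):
    for d in robot.find_in(t,"wrist")[:4]: print(t,round(d['conf'],2),np.round(d['extent'],1),np.round(px2w("wrist",d['extent'][:2],0.035,o),4))
```

```text
13.25 [0.43260202 0.24717609 0.14832301] [-3.14127551e+00 -1.96684467e-03  1.35573998e-01] [323.42802835 240.25940337]
case1 0.9 [325.1 231.8  60.8  71.9] [0.4357 0.2459 0.035 ]
case1 0.88 [74.4  8.8 79.8 13.4] [0.5649 0.4324 0.035 ]
case1 0.86 [237.8 117.2  90.7  95.3] [0.5106 0.319  0.035 ]
```

View pics/w6.png

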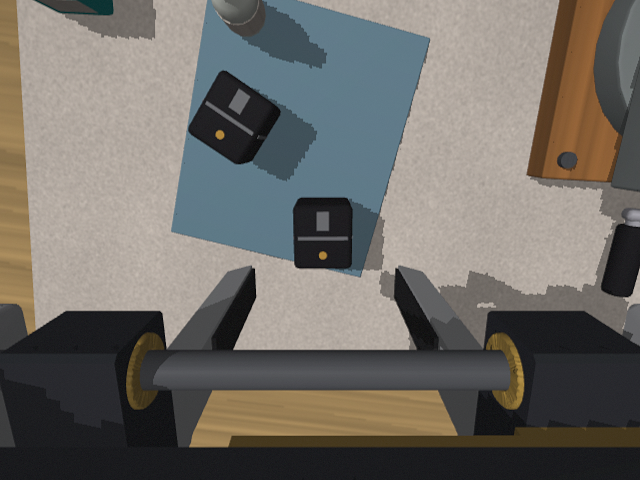

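Emit:
servo_tool(plan=[[0,0,0.4,0,0,0,72],[0,0,0.7,0,0,0,72],[0,0,0.7,0,0,0,72]])

```text
time: 13.6
tool_pos: [0.4296, 0.2463, 0.0734]
ee_rot: [3.14, 0.006, 0.136]
wrist_force: [-1.1, 0.3, -1.1]
width: 0.0717
finger_force: 0.0
```

Emit:
servo_tool(plan=[[0,0,0.25,0,0,0,72],[0,0,0.5,0,0,0,72],[0,0,0.5,0,0,0,72],[0,0,0.5,0,0,0,72],[0,0,0.5,0,0,0,35],[0,0,0.5,0,0,0,35],[0,0,0.5,0,0,0,35],[0,0,0.5,0,0,0,35],[0,0,0.5,0,0,0,35],[0,0,0.5,0,0,0,35]])

```text
time: 14.43
tool_pos: [0.4325, 0.248, 0.0277]
ee_rot: [-3.141, -0.002, 0.136]
wrist_force: [-0.4, 1.2, 3.6]
width: 0.0436
finger_force: 30.0
```

Emit:
servo_tool(plan=[[0,0,-0.2,0,0,0,35],[0,0,-0.5,0,0,0,35],[0,0,-0.9,0,0,0,35],[0,0,-0.9,0,0,0,35]])

```text
time: 14.77
tool_pos: [0.4359, 0.2491, 0.1243]
ee_rot: [-3.138, -0.013, 0.136]
wrist_force: [0.8, 0.4, 0.2]
width: 0.0439
finger_force: 30.0
```

Emit:
servo_tool(plan=[[0,0,-0.4,0,0,0,35],[0,0,-0.9,0,0,0,35],[0,0,-0.9,0,0,0,35],[0,0,-0.9,0,0,0,35],[0,0,-0.9,0,0,0,35],[0,0,-0.9,0,0,0,35]])

```text
time: 15.27
tool_pos: [0.4306, 0.2468, 0.2036]
ee_rot: [3.14, 0.005, 0.136]
wrist_force: [-0.1, -0.3, -1.5]
width: 0.0436
finger_force: 30.0
```

Run:
```python
from h import *
im,o=snap("wrist",'w7.png')
print(o['time'],o['tool_pos'],o['ee_rot'],o['width'],o['finger_force'])
x,y,a=.6543,.0082,.0725; v=.045;q=-.031
T=[x+np.cos(a)*q-np.sin(a)*v, y+np.sin(a)*q+np.cos(a)*v,.206]
print(T,plan(T,[np.pi,0,.0725],o))
```

```text
15.2667 [0.4306399  0.24683214 0.20355496] [3.14008538 0.00471561 0.13625434] 0.04364001384141566 29.997978508472443
[np.float64(0.6201217935297642), np.float64(0.05083625455499028), 0.206] (array([ 1.611,  2.199, -0.029]), array([0.001, 0.003, 0.041]))
```

Emit:
servo_tool(plan=[[0.54,0.73,0,0,0,0.041,35],[0.54,0.73,0,0,0,0.041,35],[0.54,0.73,0,0,0,0.041,35],[0.54,0.73,0,0,0,0.041,35],[0.54,0.73,0,0,0,0.041,35]])

```text
time: 15.73
tool_pos: [0.4943, 0.1822, 0.2043]
ee_rot: [-3.142, 0.005, 0.071]
wrist_force: [-0.5, 0.0, -1.4]
width: 0.0438
finger_force: 30.0
```

Run:
```python
from h import *
o=robot.get_obs(); print(o['tool_pos'],o['ee_rot'])
print(plan([.6201,.0508,.206],[np.pi,0,.0725],o))
```

```text
[0.49433387 0.18216685 0.20426915] [-3.14153869  0.00451934  0.07070093]
(array([ 1.162,  1.399, -0.023]), array([-0.   ,  0.003, -0.001]))
```

Emit:
servo_tool(plan=[[0.58,0.7,0,0,0,0,35],[0.58,0.7,0,0,0,0,35],[0.58,0.7,0,0,0,0,35]])

```text
time: 15.98
tool_pos: [0.5599, 0.1141, 0.2051]
ee_rot: [3.139, 0.0, 0.07]
wrist_force: [-1.2, -0.1, -1.6]
width: 0.0437
finger_force: 30.0
```

Emit:
servo_tool(plan=[[0.58,0.7,0,0,0,0,35],[0.58,0.7,0,0,0,0,35],[0.58,0.7,0,0,0,0,35],[0.58,0.7,0,0,0,0,35],[0.58,0.7,0,0,0,0,35],[0.58,0.7,0,0,0,0,35]])

```text
time: 16.48
tool_pos: [0.6198, 0.053, 0.2064]
ee_rot: [-3.141, 0.001, 0.074]
wrist_force: [-0.8, -0.5, -2.1]
width: 0.0437
finger_force: 30.0
```

Run:
```python
from h import *
im,o=snap("wrist",'w8.png')
print(o['tool_pos'],o['ee_rot'])
x,y,a=.6543,.0082,.0725
for q in((0,.08),(0,-.08),(-.0615,.08),(-.0615,-.08),(-.0665,.08),(-.0665,-.08)):
    print(q,w2px("wrist",[x+np.cos(a)*q[0]-np.sin(a)*q[1], y+np.sin(a)*q[0]+np.cos(a)*q[1],.125],o).round(1))
```

```text
[0.61981782 0.05302112 0.20635242] [-3.14062662e+00  1.05198585e-03  7.39183141e-02]
(0, 0.08) [273.4 201.5]
(0, -0.08) [514.  201.7]
(-0.0615, 0.08) [276.3 287.9]
(-0.0615, -0.08) [503.  288.1]
(-0.0665, 0.08) [276.5 294.5]
(-0.0665, -0.08) [502.1 294.7]
```

View pics/w8.png

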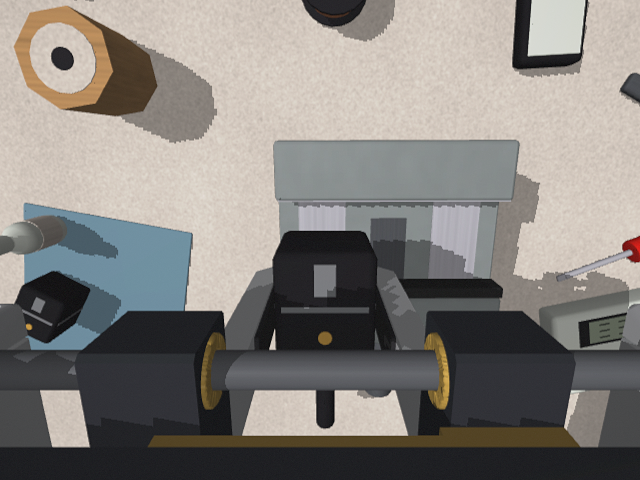

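Run:
```python
from h import *
im,o=snap("wrist",'w8b.png')
print(o['tool_pos'],o['ee_rot'])
T=R.from_euler('xyz',o['ee_rot'])
for dx in(-.025,-.002,0,.002,.025): print(dx,w2px("wrist",np.array(o['tool_pos'])+T.apply([dx,0,-.0193]),o).round(1), w2px("wrist",np.array(o['tool_pos'])+T.apply([dx,0,-.0193+.003]),o).round(1))
g=im[225:320,300:350].mean((1,2)); print(np.argwhere(np.diff(g)<-15).ravel()+225, np.argwhere(np.diff(g)>15).ravel()+225)
for c in(440,500):
  g=im[185:300,c-4:c+4].mean((1,2)); print(c,g[::3].round().astype(int).tolist())
x,y,a=.6553,.0082,.0725; v=.045;q=-.0283
Tg=[x+np.cos(a)*q-np.sin(a)*v, y+np.sin(a)*q+np.cos(a)*v,.20]
print(Tg,plan(Tg,[np.pi,0,.0725],o))
```

```text
[0.61987061 0.05306523 0.20663937] [-3.14092126e+00  4.28939797e-04  7.41867409e-02]
-0.025 [321.6 364.8] [321.7 360.9]
-0.002 [321.5 316.7] [321.5 313.5]
0 [321.5 312.3] [321.5 309.2]
0.002 [321.5 307.9] [321.5 304.9]
0.025 [321.3 255.5] [321.4 253.3]
[229 230 296 312 313] [264 306 307]
440 [138, 138, 138, 138, 136, 141, 116, 150, 182, 181, 182, 182, 181, 180, 180, 180, 180, 180, 180, 180, 166, 115, 115, 115, 115, 115, 115, 115, 115, 115, 115, 96, 24, 24, 24, 30, 29, 28, 88]
500 [137, 136, 137, 137, 135, 141, 113, 129, 126, 126, 124, 126, 125, 124, 129, 128, 128, 129, 128, 130, 128, 128, 127, 128, 130, 125, 127, 131, 130, 130, 129, 130, 134, 108, 58, 44, 51, 54, 110]
[np.float64(0.6238147006998881), np.float64(0.051031833114896834), 0.2] (array([0.038, 0.023, 0.066]), array([-0.   ,  0.   ,  0.001]))
```

Emit:
servo_tool(plan=[[0.024,0.022,0.2,0,0,0,35],[0.024,0.022,0.45,0,0,0,35],[0.024,0.022,0.45,0,0,0,35],[0.024,0.022,0.45,0,0,0,35],[0.024,0.022,0.45,0,0,0,35],[0.024,0.022,0.45,0,0,0,35],[0.024,0.022,0.45,0,0,0,35]])

```text
time: 17.17
tool_pos: [0.6244, 0.0493, 0.1637]
ee_rot: [3.141, -0.004, 0.072]
wrist_force: [0.5, 0.9, -2.0]
width: 0.0439
finger_force: 30.0
```

Emit:
servo_tool(plan=[[0,0,0.03,0,0,0,35],[0,0,0.06,0,0,0,35],[0,0,0.09,0,0,0,35],[0,0,0.12,0,0,0,35],[0,0,0.15,0,0,0,35],[0,0,0.18,0,0,0,35],[0,0,0.21,0,0,0,35],[0,0,0.21,0,0,0,35],[0,0,0.21,0,0,0,35]])

```text
time: 17.92
tool_pos: [0.6234, 0.049, 0.14]
ee_rot: [3.142, 0.001, 0.072]
wrist_force: [-0.8, -0.3, -1.5]
width: 0.044
finger_force: 30.0
```

Emit:
servo_tool(plan=[[0,0,0.03,0,0,0,35],[0,0,0.06,0,0,0,35],[0,0,0.08,0,0,0,35],[0,0,0.09,0,0,0,35],[0,0,0.095,0,0,0,35],[0,0,0.095,0,0,0,35]])

```text
time: 18.42
tool_pos: [0.6235, 0.0491, 0.1307]
ee_rot: [3.142, 0.0, 0.072]
wrist_force: [0.3, -0.4, -0.7]
width: 0.0437
finger_force: 30.0
```

Emit:
servo_tool(plan=[[0,0,0.01,0,0,0,35],[0,0,0.01,0,0,0,35],[0,0,0.01,0,0,0,60],[0,0,0.01,0,0,0,60],[0,0,0.01,0,0,0,60],[0,0,0.01,0,0,0,60],[0,0,-0.2,0,0,0,60],[0,0,-0.5,0,0,0,60],[0,0,-0.9,0,0,0,60],[0,0,-0.9,0,0,0,60],[0,0,-0.9,0,0,0,60]])

```text
time: 19.33
tool_pos: [0.6253, 0.0491, 0.2255]
ee_rot: [3.141, -0.009, 0.072]
wrist_force: [-0.7, 0.6, -0.6]
width: 0.0602
finger_force: 0.0
```

Emit:
servo_tool(plan=[[-0.9,-0.7,-0.3,0,0,0,72],[-0.9,-0.7,-0.3,0,0,0,72],[-0.9,-0.7,-0.3,0,0,0,72],[-0.9,-0.7,-0.3,0,0,0,72]])

```text
time: 19.67
tool_pos: [0.5253, 0.1155, 0.2528]
ee_rot: [-3.14, -0.001, 0.076]
wrist_force: [0.9, -0.4, 0.5]
width: 0.0718
finger_force: 0.0
```

Emit:
servo_tool(plan=[[-0.9,-0.7,0,0,0,0,72],[-0.9,-0.7,0,0,0,0,72],[-0.9,-0.7,0,0,0,0,72],[-0.9,-0.7,0,0,0,0,72],[-0.9,-0.7,0,0,0,0,72],[-0.9,-0.7,0,0,0,0,72]])

```text
time: 20.17
tool_pos: [0.4344, 0.1753, 0.2501]
ee_rot: [3.141, 0.001, 0.072]
wrist_force: [-0.0, -0.4, 0.2]
width: 0.0718
finger_force: 0.0
```

Run:
```python
from h import *
im,o=snap("wrist",'w9.png')
print(o['time'],o['tool_pos'],o['ee_rot'],w2px("wrist",[.5074,.3208,.047],o))
for t in("case1",):
    for d in robot.find_in(t,"wrist")[:4]: print(t,round(d['conf'],2),np.round(d['extent'],1),np.round(px2w("wrist",d['extent'][:2],0.035,o),4))
```

```text
20.1667 [0.43437695 0.17533987 0.25011481] [3.14062350e+00 6.00620631e-04 7.17760594e-02] [175.77399051 127.33024823]
case1 0.9 [183.8 124.4  71.1  64.2] [0.5109 0.3175 0.035 ]
case1 0.85 [531.2  12.8  88.8  21.2] [ 0.6319 -0.002   0.035 ]
case1 0.55 [48.9 27.6 83.7 55.1] [0.588  0.4398 0.035 ]
```

View pics/w9.png

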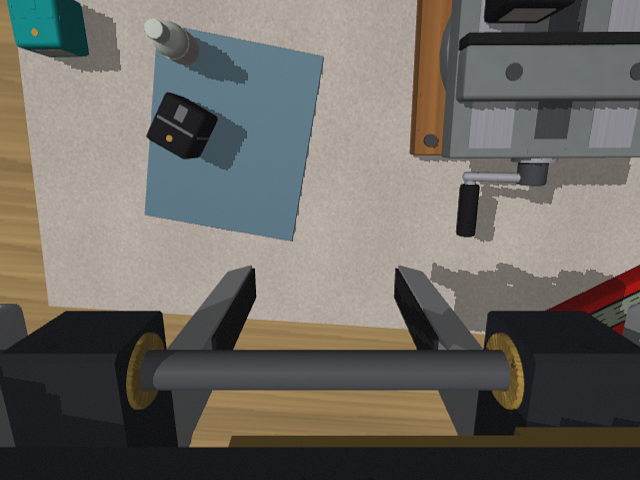

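Emit:
servo_tool(plan=[[0.4,-0.7,0,0,0,0,72],[0.4,-0.7,0,0,0,0,72],[0.4,-0.7,0,0,0,0,72]])

```text
time: 20.52
tool_pos: [0.4714, 0.2518, 0.2479]
ee_rot: [-3.14, 0.003, 0.074]
wrist_force: [0.0, -1.0, -0.2]
width: 0.0722
finger_force: 0.0
```

Emit:
servo_tool(plan=[[0.432,-0.7,0.3,0,0,0.331,72],[0.432,-0.7,0.6,0,0,0.331,72],[0.432,-0.7,1,0,0,0.331,72],[0.432,-0.7,1,0,0,0.331,72],[0.432,-0.7,1,0,0,0.331,72],[0.432,-0.7,1,0,0,0.331,72],[0.432,-0.7,1,0,0,0.331,72],[0.432,-0.7,1,0,0,0.331,72]])

```text
time: 21.18
tool_pos: [0.5084, 0.3212, 0.1539]
ee_rot: [-3.138, -0.003, -0.447]
wrist_force: [-0.2, 0.7, -0.5]
width: 0.0718
finger_force: 0.0
```

Run:
```python
from h import *
im,o=snap("wrist",'w10.png')
print(o['time'],o['tool_pos'],o['ee_rot'],w2px("wrist",[.5074,.3208,.047],o))
for t in("case1",):
    for d in robot.find_in(t,"wrist")[:2]: print(t,round(d['conf'],2),np.round(d['extent'],1),np.round(px2w("wrist",d['extent'][:2],0.035,o),4))
c=im[170:300,260:390,::-1]; cv2.imwrite('pics/c3.png',cv2.resize(c,None,fx=4,fy=4,interpolation=2))
```

```text
21.1833 [0.50840317 0.32119336 0.15388473] [-3.13788928 -0.00317118 -0.44739173] [323.80979246 239.88543887]
case1 0.67 [323.4 231.2  58.4  74.4] [0.5111 0.3195 0.035 ]
case1 0.63 [131.2 206.3 102.5  81.2] [0.593  0.4446 0.035 ]
```

View pics/c3.png

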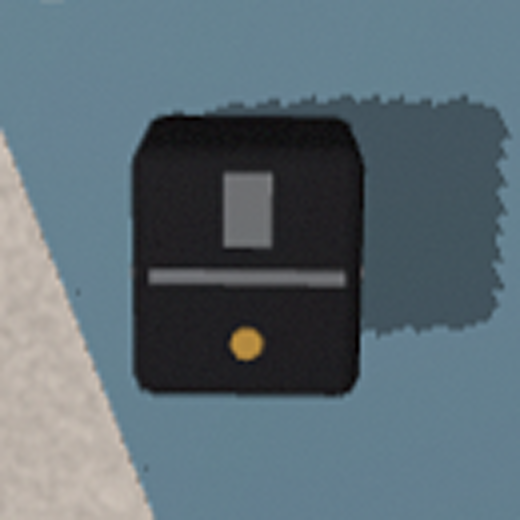

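Emit:
servo_tool(plan=[[0,0,0.4,0,0,0,72],[0,0,0.7,0,0,0,72],[0,0,0.7,0,0,0,72]])

```text
time: 21.53
tool_pos: [0.5033, 0.3193, 0.0752]
ee_rot: [3.133, 0.007, -0.448]
wrist_force: [-1.4, 0.0, -1.5]
width: 0.0721
finger_force: 0.0
```

Emit:
servo_tool(plan=[[0,0,0.25,0,0,0,72],[0,0,0.54,0,0,0,72],[0,0,0.54,0,0,0,72],[0,0,0.54,0,0,0,72],[0,0,0.54,0,0,0,35],[0,0,0.54,0,0,0,35],[0,0,0.54,0,0,0,35],[0,0,0.54,0,0,0,35],[0,0,0.54,0,0,0,35],[0,0,0.54,0,0,0,35]])

```text
time: 22.37
tool_pos: [0.5081, 0.3224, 0.0288]
ee_rot: [-3.138, -0.002, -0.448]
wrist_force: [-0.9, 1.1, 4.3]
width: 0.0437
finger_force: 30.0
```

Emit:
servo_tool(plan=[[0,0,-0.2,0,0,0,35],[0,0,-0.5,0,0,0,35],[0,0,-0.9,0,0,0,35],[0,0,-0.9,0,0,0,35]])

```text
time: 22.7
tool_pos: [0.5107, 0.3231, 0.1254]
ee_rot: [-3.131, -0.009, -0.448]
wrist_force: [2.1, 0.5, -0.2]
width: 0.0437
finger_force: 30.0
```

Emit:
servo_tool(plan=[[0,0,-0.4,0,0,-0.331,35],[0,0,-0.9,0,0,-0.331,35],[0,0,-0.9,0,0,-0.331,35],[0,0,-0.9,0,0,-0.331,35],[0,0,-0.9,0,0,-0.331,35],[0,0,-0.9,0,0,-0.331,35],[0,0,-0.9,0,0,-0.331,35]])

```text
time: 23.28
tool_pos: [0.5062, 0.3209, 0.205]
ee_rot: [3.14, 0.003, 0.069]
wrist_force: [0.1, -0.0, -1.7]
width: 0.0438
finger_force: 30.0
```

Run:
```python
from h import *
o=robot.get_obs()
print(o['time'],o['tool_pos'],o['ee_rot'],o['width'],o['finger_force'])
x,y,a=.6546,.0082,.0725; v=-.040;q=-.0283
T=[x+np.cos(a)*q-np.sin(a)*v, y+np.sin(a)*q+np.cos(a)*v,.206]
print(T,plan(T,[np.pi,0,.0725],o))
```

```text
23.2833 [0.50619878 0.32090143 0.20497005] [3.13994359 0.00316588 0.06922473] 0.043799820595912746 29.987033307552338
[np.float64(0.629271803511761), np.float64(-0.0337448740927084), 0.206] (array([ 0.982,  3.623, -0.007]), array([ 0.001,  0.002, -0.002]))
```

Emit:
servo_tool(plan=[[0.25,0.9,0,0,0,0,35],[0.25,0.9,0,0,0,0,35],[0.25,0.9,0,0,0,0,35]])

```text
time: 23.53
tool_pos: [0.5393, 0.2285, 0.2053]
ee_rot: [3.137, 0.002, 0.066]
wrist_force: [0.0, 0.6, -1.9]
width: 0.0441
finger_force: 30.0
```

Emit:
servo_tool(plan=[[0.25,0.9,-0.1,0,0,0,35],[0.25,0.9,-0.1,0,0,0,35],[0.25,0.9,-0.1,0,0,0,35]])

```text
time: 23.78
tool_pos: [0.571, 0.1402, 0.2162]
ee_rot: [3.138, 0.001, 0.065]
wrist_force: [0.2, 0.6, -1.4]
width: 0.0437
finger_force: 30.0
```

Emit:
servo_tool(plan=[[0.25,0.9,0,0,0,0,35],[0.25,0.9,0,0,0,0,35],[0.25,0.9,0,0,0,0,35]])

```text
time: 24.03
tool_pos: [0.602, 0.0522, 0.2154]
ee_rot: [3.138, 0.002, 0.065]
wrist_force: [-0.4, -0.2, -2.0]
width: 0.044
finger_force: 30.0
```

Emit:
servo_tool(plan=[[0.23,0.9,0,0,0,0,35],[0.23,0.9,0,0,0,0,35],[0.23,0.9,0,0,0,0,35],[0.23,0.9,0,0,0,0,35],[0.23,0.9,0,0,0,0,35],[0.23,0.9,0,0,0,0,35],[0.23,0.9,0,0,0,0,35],[0.23,0.9,0,0,0,0,35]])

```text
time: 24.7
tool_pos: [0.6302, -0.0289, 0.2172]
ee_rot: [-3.141, -0.0, 0.074]
wrist_force: [0.6, -0.7, -1.5]
width: 0.0438
finger_force: 30.0
```

Run:
```python
from h import *
im,o=snap("wrist",'w11.png')
print(o['tool_pos'],o['ee_rot'])
T=R.from_euler('xyz',o['ee_rot'])
for dx in(-.002,0,.002): print(dx,w2px("wrist",np.array(o['tool_pos'])+T.apply([dx,0,-.0182]),o).round(1))
x,y,a=.6546,.0082,.0725
for q in((0,.08),(0,-.08),(-.0565,.08),(-.0565,-.08)):
    print(q,w2px("wrist",[x+np.cos(a)*q[0]-np.sin(a)*q[1], y+np.sin(a)*q[0]+np.cos(a)*q[1],.125],o).round(1))
print(plan([.6293,-.0337,.206],[np.pi,0,.0725],o))
```

```text
[ 0.63021032 -0.02885436  0.21718987] [-3.14134359e+00 -1.90863170e-04  7.39524636e-02]
-0.002 [321.5 315.5]
0 [321.5 311.2]
0.002 [321.5 306.8]
(0, 0.08) [157.3 205. ]
(0, -0.08) [387.  205.2]
(-0.0565, 0.08) [165.8 281.2]
(-0.0565, -0.08) [383.8 281.3]
(array([-0.013,  0.048,  0.112]), array([-0.   , -0.   ,  0.001]))
```

View pics/w11.png

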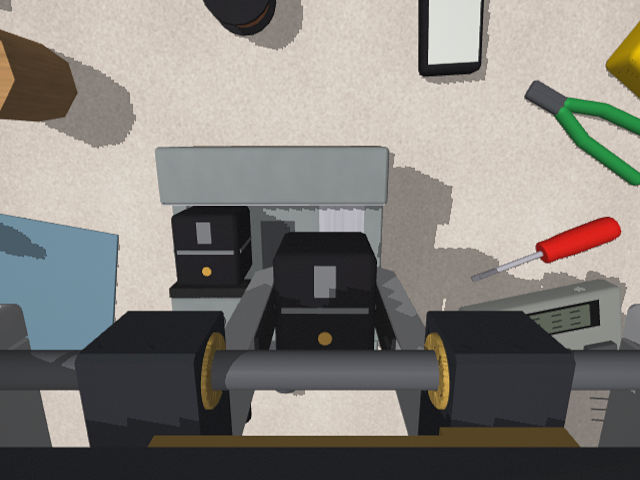

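Emit:
servo_tool(plan=[[-0.016,0.048,0.2,0,0,0,35],[-0.016,0.048,0.52,0,0,0,35],[-0.016,0.048,0.52,0,0,0,35],[-0.016,0.048,0.52,0,0,0,35],[-0.016,0.048,0.52,0,0,0,35],[-0.016,0.048,0.52,0,0,0,35],[-0.016,0.048,0.52,0,0,0,35]])

```text
time: 25.33
tool_pos: [0.6304, -0.0355, 0.1676]
ee_rot: [3.141, -0.004, 0.072]
wrist_force: [-0.6, -0.1, 0.5]
width: 0.0439
finger_force: 30.0
```

Emit:
servo_tool(plan=[[0,0,0.03,0,0,0,35],[0,0,0.06,0,0,0,35],[0,0,0.09,0,0,0,35],[0,0,0.12,0,0,0,35],[0,0,0.15,0,0,0,35],[0,0,0.18,0,0,0,35],[0,0,0.21,0,0,0,35],[0,0,0.21,0,0,0,35],[0,0,0.21,0,0,0,35]])

```text
time: 26.08
tool_pos: [0.6291, -0.0355, 0.1435]
ee_rot: [-3.142, 0.001, 0.072]
wrist_force: [0.1, -1.3, -1.8]
width: 0.0442
finger_force: 30.0
```

Emit:
servo_tool(plan=[[0,0,0.03,0,0,0,35],[0,0,0.06,0,0,0,35],[0,0,0.09,0,0,0,35],[0,0,0.11,0,0,0,35],[0,0,0.12,0,0,0,35],[0,0,0.125,0,0,0,35],[0,0,0.125,0,0,0,35]])

```text
time: 26.67
tool_pos: [0.6292, -0.0356, 0.1313]
ee_rot: [3.142, 0.0, 0.072]
wrist_force: [0.6, 0.2, -1.3]
width: 0.0436
finger_force: 30.0
```

Emit:
servo_tool(plan=[[0,0,0.005,0,0,0,60],[0,0,0.005,0,0,0,60],[0,0,0.005,0,0,0,60],[0,0,0.005,0,0,0,60],[0,0,-0.2,0,0,0,60],[0,0,-0.5,0,0,0,60],[0,0,-0.9,0,0,0,60],[0,0,-0.9,0,0,0,60],[0,0,-0.9,0,0,0,60]])

```text
time: 27.42
tool_pos: [0.631, -0.0358, 0.2261]
ee_rot: [3.14, -0.008, 0.072]
wrist_force: [-1.0, -0.0, -0.1]
width: 0.0603
finger_force: 0.0
```

Emit:
servo_tool(plan=[[-0.9,-0.3,0,0,0,0,45],[-0.9,-0.3,0,0,0,0,45],[-0.9,-0.3,0,0,0,0,45]])

```text
time: 27.67
tool_pos: [0.5319, -0.0106, 0.2179]
ee_rot: [-3.139, 0.009, 0.073]
wrist_force: [0.9, 0.0, 0.0]
width: 0.046
finger_force: 0.0
```

Emit:
servo_tool(plan=[[-0.9,-0.3,0,0,0,0,45],[-0.9,-0.3,0,0,0,0,45],[-0.9,-0.3,0,0,0,0,45],[-0.9,-0.3,0,0,0,0,45],[-0.9,-0.3,0,0,0,0,45],[-0.9,-0.3,0,0,0,0,45]])

```text
time: 28.17
tool_pos: [0.446, 0.0112, 0.221]
ee_rot: [3.141, 0.0, 0.072]
wrist_force: [-0.0, -0.0, -0.0]
width: 0.0452
finger_force: 0.0
```

Run:
```python
from h import *
im,o=snap("wrist",'w12.png')
print(o['time'],o['tool_pos'],o['ee_rot'],o['width'])
print(plan([.4475,.0411,.0674],[np.pi,0,.0725],o))
for t in("case1","glue"):
    for d in robot.find_in(t,"wrist")[:4]: print(t,round(d['conf'],2),np.round(d['extent'],1),np.round(px2w("wrist",d['extent'][:2],0.14,o),4))
```

```text
28.1667 [0.44597428 0.01116801 0.22095609] [3.14143133e+00 2.13608067e-04 7.16954522e-02] 0.045236697716787094
(array([ 0.037, -0.298,  1.536]), array([ 0.   ,  0.   , -0.001]))
case1 0.67 [417.6   6.   70.2   9.3] [ 0.5966 -0.0343  0.14  ]
case1 0.6 [286.8   5.9  66.1  10.5] [0.5912 0.0424 0.14  ]
glue 0.73 [577.  202.6  21.9  22.3] [ 0.4884 -0.1554  0.14  ]
glue 0.56 [ 5.5 44.4 10.9 31.6] [0.5586 0.21   0.14  ]
```

View pics/w12.png

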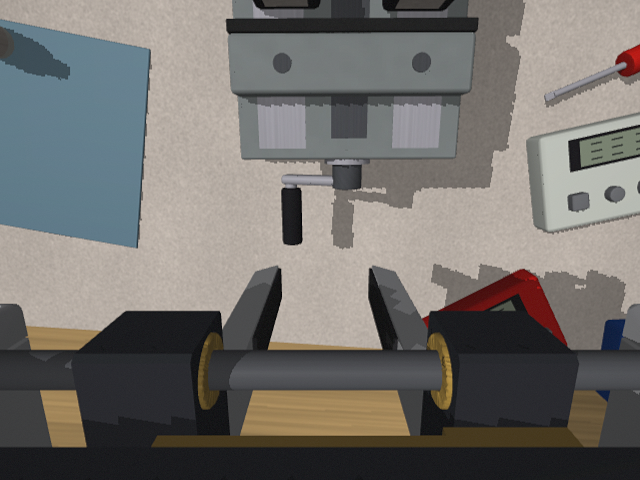

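Emit:
servo_tool(plan=[[0.037,-0.298,0.4,0,0,0,45],[0.037,-0.298,0.8,0,0,0,45],[0.037,-0.298,0.8,0,0,0,45],[0.037,-0.298,0.8,0,0,0,45]])

```text
time: 28.65
tool_pos: [0.4447, 0.0414, 0.1378]
ee_rot: [-3.141, 0.009, 0.072]
wrist_force: [0.4, 0.5, 0.4]
width: 0.0448
finger_force: 0.0
```

Emit:
servo_tool(plan=[[0,0,0.33,0,0,0,45],[0,0,0.66,0,0,0,45],[0,0,0.735,0,0,0,45],[0,0,0.735,0,0,0,45],[0,0,0.735,0,0,0,10],[0,0,0.735,0,0,0,10],[0,0,0.735,0,0,0,10],[0,0,0.735,0,0,0,10],[0,0,0.735,0,0,0,10]])

```text
time: 29.4
tool_pos: [0.4483, 0.0404, 0.0695]
ee_rot: [3.139, -0.003, 0.072]
wrist_force: [0.5, -2.7, 2.4]
width: 0.0171
finger_force: 30.0
```

Emit:
servo_tool(plan=[[0,-0.019,-0.258,0,0,0,10],[0,0.094,-0.491,0,0,0,10],[0,0.308,-0.637,0,0,0,10],[0,0.566,-0.656,0,0,0,10],[0,0.799,-0.543,0,0,0,10],[0,0.944,-0.329,0,0,0,10],[0,0.963,-0.071,0,0,0,10],[0,0.851,0.162,0,0,0,10],[0,0.637,0.308,0,0,0,10],[0,0.379,0.327,0,0,0,10],[0,0.145,0.214,0,0,0,10],[0,0,0,0,0,0,10]])

```text
time: 30.4
tool_pos: [0.4482, 0.0404, 0.0683]
ee_rot: [3.136, -0.003, 0.073]
wrist_force: [4.7, -13.4, -0.0]
width: 0.0174
finger_force: 30.0
```

Emit:
servo_tool(plan=[[0,-0.019,-0.258,0,0,0,10],[0,0.094,-0.491,0,0,0,10],[0,0.308,-0.637,0,0,0,10],[0,0.308,-0.637,0,0,0,10],[0,0.308,-0.637,0,0,0,10]])

```text
time: 30.82
tool_pos: [0.4506, 0.01, 0.1345]
ee_rot: [3.14, -0.005, 0.07]
wrist_force: [-0.6, -1.2, 9.8]
width: 0.0172
finger_force: 30.0
```

Emit:
servo_tool(plan=[[0,0.258,-0.019,0,0,0,10],[0,0.491,0.094,0,0,0,10],[0,0.636,0.308,0,0,0,10],[0,0.636,0.308,0,0,0,10],[0,0.636,0.308,0,0,0,10]])

```text
time: 31.23
tool_pos: [0.4554, -0.0543, 0.1001]
ee_rot: [3.139, -0.004, 0.07]
wrist_force: [4.7, -5.1, -3.7]
width: 0.017
finger_force: 30.0
```

Run:
```python
from h import *
o=robot.get_obs();print(o['tool_pos'],o['wrist_force'],o['width'])
im,o=snap("top",'t2.png')
for d in robot.find_in("case1","top")[:4]: print(np.round(d['conf'],2),np.round(d['extent'],1))
```

```text
[ 0.45538111 -0.05433954  0.10012481] [ 4.68287687 -5.07105539 -3.65812964] 0.016960186751419692
0.78 [312.9 173.7  26.7  27.4]
0.64 [140.8 201.1  26.1  24.9]
0.62 [353.1 169.8  20.8  29.2]
```

Emit:
servo_tool(plan=[[0,0.019,0.258,0,0,0,10],[0,-0.093,0.491,0,0,0,10],[0,-0.307,0.637,0,0,0,10],[0,-0.307,0.637,0,0,0,10],[0,-0.307,0.637,0,0,0,10]])

```text
time: 31.75
tool_pos: [0.4526, -0.0187, 0.0381]
ee_rot: [-3.137, -0.003, 0.073]
wrist_force: [0.8, 5.7, 5.0]
width: 0.0172
finger_force: 30.0
```

Emit:
servo_tool(plan=[[0,-0.13,0.03,0,0,0,10],[0,-0.258,0.019,0,0,0,10],[0,-0.258,0.019,0,0,0,10],[0,-0.258,0.019,0,0,0,10]])

```text
time: 32.08
tool_pos: [0.4509, 0.0045, 0.0375]
ee_rot: [3.141, -0.003, 0.072]
wrist_force: [-2.3, 0.3, 11.0]
width: 0.0171
finger_force: 30.0
```

Run:
```python
from h import *
from scipy.ndimage import gaussian_filter1d as G
o=robot.get_obs();print(o['tool_pos'],o['wrist_force'],o['width'],o['joint_torque'].round(1))
im,o=snap("side",'s2.png')
im0=cv2.imread('pics/side0.png')[:,:,::-1]
# profiles along vise x at z=.125, y=0 (between cases) and y=±.07
x,y,a=.6546,.0082,.0725
for v in(0,-.072,.072):
    qs=np.arange(.01,-.115,-.0025); row=[]
    for q in qs:
        u=w2px("side",[x+np.cos(a)*q-np.sin(a)*v,y+np.sin(a)*q+np.cos(a)*v,.125]); row.append(int(cv2.getRectSubPix(im,(1,1),u.astype(np.float32).tolist()).mean()))
    print(v,row)
```

```text
[0.45085818 0.00447597 0.03754188] [-2.33365568  0.2952162  10.95583308] 0.01708609222926213 [  0.1 -21.9 -23.6  -0.1  -0.8  -0.1]
0 [98, 69, 41, 21, 12, 18, 21, 21, 18, 29, 58, 48, 26, 20, 8, 23, 26, 19, 22, 14, 15, 16, 17, 10, 17, 20, 20, 13, 78, 106, 104, 104, 105, 106, 102, 102, 104, 104, 103, 106, 106, 107, 74, 42, 52, 61, 70, 104, 109, 106]
-0.072 [95, 54, 52, 79, 91, 97, 97, 85, 53, 31, 57, 56, 21, 19, 32, 81, 77, 32, 15, 21, 13, 3, 62, 138, 118, 51, 24, 66, 115, 130, 126, 121, 113, 108, 118, 119, 109, 115, 127, 125, 118, 110, 115, 142, 149, 150, 150, 147, 129, 134]
0.072 [104, 106, 105, 101, 80, 42, 20, 10, 13, 15, 14, 19, 24, 8, 64, 57, 25, 14, 15, 20, 18, 21, 16, 16, 11, 24, 25, 20, 52, 105, 108, 107, 106, 105, 106, 107, 104, 104, 105, 105, 103, 107, 82, 47, 53, 76, 79, 108, 130, 130]
```

Run:
```python
from h import *
x,y,a=.6546,.0082,.0725
def run(f,o,vs,qs):
    im=cv2.imread('pics/'+f).mean(2).astype(np.float32)
    for v in vs:
        r=[]
        for q in qs:
            u=w2px("wrist",[x+np.cos(a)*q-np.sin(a)*v,y+np.sin(a)*q+np.cos(a)*v,.125],o); r.append(int(cv2.getRectSubPix(im,(1,1),u.tolist())[0,0]))
        print(f,v,list(zip((qs*1000).round(1).tolist(),r)))
q1=np.arange(-.045,-.075,-.002)
run('w12.png',dict(tool_pos=[.44597,.01117,.22096],ee_rot=[3.14143,.0002,.0717]),(0.,.076,-.076),q1)
run('w8.png',dict(tool_pos=[.61982,.05302,.20635],ee_rot=[-3.14063,.00105,.0739]),(-.03,-.06),np.arange(.006,-.075,-.002))
```

```text
w12.png 0.0 [(-45.0, 48), (-47.0, 48), (-49.0, 49), (-51.0, 49), (-53.0, 49), (-55.0, 50), (-57.0, 50), (-59.0, 50), (-61.0, 49), (-63.0, 36), (-65.0, 33), (-67.0, 33), (-69.0, 32), (-71.0, 72), (-73.0, 118)]
w12.png 0.076 [(-45.0, 168), (-47.0, 168), (-49.0, 168), (-51.0, 168), (-53.0, 168), (-55.0, 169), (-57.0, 170), (-59.0, 172), (-61.0, 173), (-63.0, 74), (-65.0, 34), (-67.0, 35), (-69.0, 33), (-71.0, 47), (-73.0, 120)]
w12.png -0.076 [(-45.0, 108), (-47.0, 107), (-49.0, 107), (-51.0, 106), (-53.0, 105), (-55.0, 104), (-57.0, 106), (-59.0, 109), (-61.0, 108), (-63.0, 30), (-65.0, 33), (-67.0, 32), (-69.0, 32), (-71.0, 93), (-73.0, 118)]
w8.png -0.03 [(6.0, 137), (4.0, 137), (2.0, 120), (0.0, 153), (-2.0, 118), (-4.0, 156), (-6.0, 183), (-8.0, 181), (-10.0, 182), (-12.0, 182), (-14.0, 182), (-16.0, 181), (-18.0, 182), (-20.0, 182), (-22.0, 182), (-24.0, 182), (-26.0, 181), (-28.0, 181), (-30.0, 147), (-32.0, 116), (-34.0, 117), (-36.0, 116), (-38.0, 116), (-40.0, 115), (-42.0, 115), (-44.0, 116), (-46.0, 115), (-48.0, 115), (-50.0, 115), (-52.0, 115), (-54.0, 103), (-56.0, 23), (-58.0, 21), (-60.0, 22), (-62.0, 28), (-64.0, 30), (-66.0, 29), (-68.0, 30), (-70.0, 84), (-72.0, 90), (-74.0, 90)]
w8.png -0.06 [(6.0, 136), (4.0, 139), (2.0, 120), (0.0, 140), (-2.0, 93), (-4.0, 141), (-6.0, 140), (-8.0, 140), (-10.0, 140), (-12.0, 140), (-14.0, 142), (-16.0, 141), (-18.0, 141), (-20.0, 140), (-22.0, 140), (-24.0, 140), (-26.0, 139), (-28.0, 140), (-30.0, 139), (-32.0, 141), (-34.0, 141), (-36.0, 141), (-38.0, 141), (-40.0, 140), (-42.0, 138), (-44.0, 137), (-46.0, 137), (-48.0, 138), (-50.0, 138), (-52.0, 139), (-54.0, 80), (-56.0, 21), (-58.0, 19), (-60.0, 24), (-62.0, 28), (-64.0, 28), (-66.0, 28), (-68.0, 30), (-70.0, 84), (-72.0, 89), (-74.0, 91)]
```

Emit:
servo_tool(plan=[[0,-0.234,-0.113,0,0,0,10],[0,-0.379,-0.327,0,0,0,10],[0,-0.398,-0.585,0,0,0,10],[0,-0.285,-0.818,0,0,0,10],[0,-0.071,-0.964,0,0,0,10],[0,0.187,-0.983,0,0,0,10],[0,0.42,-0.87,0,0,0,10],[0,0.565,-0.656,0,0,0,10],[0,0.584,-0.398,0,0,0,10],[0,0.472,-0.165,0,0,0,10],[0,0.258,-0.019,0,0,0,10],[0,0,0,0,0,0,10]])

```text
time: 33.13
tool_pos: [0.451, 0.0024, 0.0365]
ee_rot: [3.138, -0.003, 0.069]
wrist_force: [-3.3, -10.1, 23.9]
width: 0.0176
finger_force: 30.0
```

Emit:
servo_tool(plan=[[0,0,0,0,0,0,10],[0,0,0,0,0,0,10]])

```text
time: 33.3
tool_pos: [0.4509, 0.0047, 0.0376]
ee_rot: [3.141, -0.003, 0.073]
wrist_force: [-3.4, -0.3, 10.2]
width: 0.0168
finger_force: 30.0
```

Run:
```python
from h import *
o=robot.get_obs();print(o['time'],o['tool_pos'],o['wrist_force'],o['width'])
im,_=snap("side",'s3.png')
x,y,a=.6546,.0082,.0725
for v in(0,.072):
    qs=np.arange(-.086,-.1,-.001); row=[]
    for q in qs:
        u=w2px("side",[x+np.cos(a)*q-np.sin(a)*v,y+np.sin(a)*q+np.cos(a)*v,.125]); row.append(int(cv2.getRectSubPix(im,(1,1),u.astype(np.float32).tolist()).mean()))
    print(v,row)
```

```text
33.3 [0.45085297 0.00471442 0.03762468] [-3.41079588 -0.28739616 10.21166883] 0.016785982154266767
0 [105, 104, 100, 88, 74, 61, 49, 42, 46, 51, 55, 59, 61, 60, 60]
0.072 [104, 107, 106, 93, 80, 67, 55, 48, 47, 50, 60, 70, 73, 74, 82]
```

Emit:
servo_tool(plan=[[0,-0.12,-0.04,0,0,0,10],[0,-0.234,-0.113,0,0,0,10],[0,-0.234,-0.113,0,0,0,10],[0,-0.234,-0.113,0,0,0,10]])

```text
time: 33.68
tool_pos: [0.4492, 0.0261, 0.0483]
ee_rot: [3.138, -0.003, 0.072]
wrist_force: [-1.7, -3.9, 7.3]
width: 0.0174
finger_force: 30.0
```

Emit:
servo_tool(plan=[[0,0,0,0,0,0,45],[0,0,0,0,0,0,45],[0,0,0,0,0,0,45],[0,0,0,0,0,0,45],[0,0,-0.3,0,0,0,45],[0,0,-0.6,0,0,0,45],[0,0,-0.9,0,0,0,45],[0,0,-0.9,0,0,0,45],[0,0,-0.9,0,0,0,45]])

```text
time: 34.43
tool_pos: [0.4492, 0.027, 0.1383]
ee_rot: [3.141, -0.004, 0.072]
wrist_force: [0.8, 0.5, -0.2]
width: 0.045
finger_force: 0.0
```

Emit:
servo_tool(plan=[[0,0,-0.9,0,0,0,0],[0,0,-0.9,0,0,0,0],[0,0,-0.9,0,0,0,0],[0,0,-0.9,0,0,0,0],[0,0,-0.9,0,0,0,0],[0,0,-0.9,0,0,0,0]])

```text
time: 34.93
tool_pos: [0.4468, 0.027, 0.2237]
ee_rot: [-3.141, 0.005, 0.072]
wrist_force: [-0.1, 0.2, -0.2]
width: 0.0086
finger_force: 0.0
```

Run:
```python
from h import *
o=robot.get_obs();print(o['time'],o['tool_pos'],o['ee_rot'],o['width'])
y=np.array([.051,.017,-.017,-.052]); P=np.array([[.4762,-.2327],[.488,-.2648],[.495,-.296],[.5073,-.3303]])
ym=y.mean();c=P.mean(0);d=((y-ym)[:,None]*(P-c)).sum(0);d/=np.linalg.norm(d)
F=c+(y-ym)[:,None]*d; print(F.round(4),np.arctan2(-d[0],d[1]))
print(plan([*F[0],.09],[np.pi,0,.0725],o))
im,o=snap("wrist",'w13.png')
for t in("case1","key_clear_top"):
    for q in robot.find_in(t,"wrist")[:3]: print(t,round(q['conf'],2),np.round(q['extent'],1),np.round(px2w("wrist",q['extent'][:2],0.149 if t=="case1" else .038,o),4))
```

```text
34.9333 [0.44680435 0.0270382  0.22368746] [-3.14088104  0.0050078   0.07187232] 0.008573160266626136
[[ 0.4765 -0.232 ]
 [ 0.4865 -0.2645]
 [ 0.4966 -0.297 ]
 [ 0.5069 -0.3304]] 0.30027673080044054
(array([0.117, 2.606, 1.334]), array([-0.   ,  0.003, -0.   ]))
case1 0.56 [311.6   1.2  67.2   2.5] [0.5929 0.0436 0.149 ]
key_clear_top 0.53 [592.5 204.1  26.6  17.1] [ 0.4765 -0.2279  0.038 ]
key_clear_top 0.48 [629.2 195.9  16.5  13.8] [ 0.4867 -0.2605  0.038 ]
```

Emit:
servo_tool(plan=[[0.04,0.87,0,0,0,0,0],[0.04,0.87,0,0,0,0,0],[0.04,0.87,0,0,0,0,0]])

```text
time: 35.33
tool_pos: [0.458, -0.0643, 0.225]
ee_rot: [3.139, 0.003, 0.066]
wrist_force: [1.0, -0.2, -0.4]
width: 0.0006
finger_force: 0.0
```

Emit:
servo_tool(plan=[[0.04,0.87,0.3,0,0,0,0],[0.04,0.87,0.3,0,0,0,0],[0.04,0.87,0.3,0,0,0,0]])

```text
time: 35.58
tool_pos: [0.4671, -0.1496, 0.1929]
ee_rot: [-3.141, 0.005, 0.067]
wrist_force: [0.3, 1.2, 0.1]
width: 0.0006
finger_force: 0.0
```

Emit:
servo_tool(plan=[[0.04,0.87,0.5,0,0,0,0],[0.04,0.87,0.5,0,0,0,0],[0.04,0.87,0.5,0,0,0,0],[0.04,0.87,0.5,0,0,0,0],[0.04,0.87,0.5,0,0,0,0],[0.04,0.87,0.5,0,0,0,0],[0.04,0.87,0.5,0,0,0,0]])

```text
time: 36.17
tool_pos: [0.4794, -0.2313, 0.148]
ee_rot: [3.141, -0.002, 0.074]
wrist_force: [0.5, 0.7, 0.3]
width: 0.0005
finger_force: 0.0
```

Run:
```python
from h import *
im,o=snap("wrist",'w14.png');print(o['time'],o['tool_pos'],o['ee_rot'],o['width'])
for t in("key_clear_top","key_short_top","key_long_top","key_start_top"):
    for q in robot.find_in(t,"wrist")[:2]: print(t,round(q['conf'],2),np.round(q['extent'],1),np.round(px2w("wrist",q['extent'][:2],.038,o),4))
print(plan([.4765,-.232,.06],[np.pi,0,.0725],o))
```

```text
36.1667 [ 0.47941396 -0.23128843  0.14797016] [ 3.14087139e+00 -1.98962998e-03  7.36570190e-02] 0.0005261230254284357
key_clear_top 0.77 [323.6 237.7  26.1  25.2] [ 0.4786 -0.232   0.038 ]
key_short_top 0.61 [365.6 227.9  16.3  18.5] [ 0.4886 -0.2632  0.038 ]
key_long_top 0.66 [411.8 218.7  26.4  26.7] [ 0.4982 -0.2972  0.038 ]
key_long_top 0.38 [512.5 443.4  12.1   6.1] [ 0.3031 -0.4126  0.038 ]
key_start_top 0.57 [457.4 209.5  44.   31.2] [ 0.5076 -0.3303  0.038 ]
key_start_top 0.54 [553.5 442.6  38.7   3.1] [ 0.3065 -0.4487  0.038 ]
(array([-0.031,  0.004,  0.88 ]), array([ 0.   , -0.001,  0.001]))
```

Emit:
servo_tool(plan=[[-0.014,0.006,0.4,0,0,0,0],[-0.014,0.006,0.8,0,0,0,0],[-0.014,0.006,0.85,0,0,0,0],[-0.014,0.006,0.85,0,0,0,0],[-0.014,0.006,0.85,0,0,0,0],[-0.014,0.006,0.85,0,0,0,0],[-0.014,0.006,0.85,0,0,0,0]])

```text
time: 37.0
tool_pos: [0.4791, -0.2343, 0.0645]
ee_rot: [3.138, -0.004, 0.072]
wrist_force: [0.5, -0.2, -0.2]
width: 0.0005
finger_force: 0.0
```

Emit:
servo_tool(plan=[[0,0,0.04,0,0,0,0],[0,0,0.08,0,0,0,0],[0,0,0.08,0,0,0,0],[0,0,0.08,0,0,0,0]])

```text
time: 37.33
tool_pos: [0.4779, -0.2336, 0.0541]
ee_rot: [3.141, -0.001, 0.072]
wrist_force: [-0.7, -0.3, 1.6]
width: 0.0005
finger_force: 1.0
```

Contact; press further.

Emit:
servo_tool(plan=[[0,0,0.02,0,0,0,0],[0,0,0.045,0,0,0,0],[0,0,0.045,0,0,0,0],[0,0,0.045,0,0,0,0]])

```text
time: 37.67
tool_pos: [0.4779, -0.2337, 0.0502]
ee_rot: [3.14, -0.001, 0.072]
wrist_force: [-0.7, 0.0, 6.9]
width: 0.0005
finger_force: 3.2
```

Emit:
servo_tool(plan=[[0,0,-0.15,0,0,0,0],[0,0,-0.3,0,0,0,0],[0,0,-0.3,0,0,0,0],[0.154,0.648,-0.3,0,0,0,0],[0.154,0.648,-0.3,0,0,0,0],[0.154,0.648,-0.3,0,0,0,0],[0.154,0.648,-0.3,0,0,0,0],[0.154,0.648,-0.3,0,0,0,0],[0.154,0.648,-0.3,0,0,0,0]])

```text
time: 38.42
tool_pos: [0.4967, -0.2956, 0.0782]
ee_rot: [-3.14, 0.001, 0.073]
wrist_force: [0.0, -0.1, 0.3]
width: 0.0004
finger_force: 0.0
```

Emit:
servo_tool(plan=[[0,0,0.15,0,0,0,0],[0,0,0.22,0,0,0,0],[0,0,0.26,0,0,0,0],[0,0,0.29,0,0,0,0],[0,0,0.3,0,0,0,0],[0,0,0.3,0,0,0,0]])

```text
time: 38.92
tool_pos: [0.4967, -0.2955, 0.0502]
ee_rot: [-3.14, 0.001, 0.072]
wrist_force: [-3.3, 3.5, 6.3]
width: 0.0004
finger_force: 3.2
```

Emit:
servo_tool(plan=[[0,0,-0.15,0,0,0,0],[0,0,-0.3,0,0,0,0],[0,0,-0.3,0,0,0,0],[0.084,0.355,-0.3,0,0,0,0],[0.084,0.355,-0.3,0,0,0,0],[0.084,0.355,-0.3,0,0,0,0],[0.084,0.355,-0.3,0,0,0,0],[0.084,0.355,-0.3,0,0,0,0]])

```text
time: 39.58
tool_pos: [0.508, -0.3308, 0.0786]
ee_rot: [-3.141, 0.001, 0.072]
wrist_force: [0.0, -0.6, -0.5]
width: 0.0006
finger_force: 0.0
```

Emit:
servo_tool(plan=[[0,0,0.15,0,0,0,0],[0,0,0.22,0,0,0,0],[0,0,0.26,0,0,0,0],[0,0,0.29,0,0,0,0],[0,0,0.3,0,0,0,0],[0,0,0.3,0,0,0,0]])

```text
time: 40.08
tool_pos: [0.5078, -0.3306, 0.0503]
ee_rot: [-3.14, 0.001, 0.072]
wrist_force: [-3.1, 2.6, 5.4]
width: 0.0002
finger_force: 2.8
```

Emit:
servo_tool(plan=[[0,0,-0.3,0,0,0,0],[0,0,-0.6,0,0,0,0],[0,0,-1,0,0,0,0],[0,0,-1,0,0,0,0],[0,0,-1,0,0,0,0]])

```text
time: 40.5
tool_pos: [0.51, -0.3327, 0.1533]
ee_rot: [3.136, -0.006, 0.072]
wrist_force: [-0.2, 0.8, -0.9]
width: 0.0002
finger_force: 0.0
```

Emit:
servo_tool(plan=[[-0.3,-0.9,-1,0,0,0,0],[-0.3,-0.9,-1,0,0,0,0],[-0.3,-0.9,-1,0,0,0,0],[-0.3,-0.9,-1,0,0,0,0]])

```text
time: 40.83
tool_pos: [0.4719, -0.2417, 0.2531]
ee_rot: [3.139, -0.004, 0.074]
wrist_force: [0.5, 0.3, 0.3]
width: 0.0003
finger_force: 0.0
```

Emit:
servo_tool(plan=[[-0.1,-0.9,-0.8,0,0,0,0],[-0.1,-0.9,-0.8,0,0,0,0],[-0.1,-0.9,-0.8,0,0,0,0],[-0.1,-0.9,-0.8,0,0,0,0],[-0.1,-0.9,-0.8,0,0,0,0],[-0.1,-0.9,-0.8,0,0,0,0]])

```text
time: 41.33
tool_pos: [0.4553, -0.1553, 0.3267]
ee_rot: [-3.141, 0.003, 0.072]
wrist_force: [0.9, -0.1, -0.3]
width: 0.0003
finger_force: 0.0
```

Run:
```python
from h import *
im,o=snap("wrist",'w15.png');print(o['time'],o['tool_pos'],o['ee_rot'])
for q in robot.find_in("case1","wrist")[:4]: print(round(q['conf'],2),np.round(q['extent'],1),np.round(px2w("wrist",q['extent'][:2],.149,o),4))
x,y,a=.6546,.0082,.0725
for v in(0.,.043,-.0425,.076,-.076):
    qs=np.arange(.006,-.068,-.002); r=[]
    for q in qs:
        z=.149 if abs(v) in(.043,.0425) else .125
        u=w2px("wrist",[x+np.cos(a)*q-np.sin(a)*v,y+np.sin(a)*q+np.cos(a)*v,z],o); r.append(int(cv2.getRectSubPix(im,(1,1),u.astype(np.float32).tolist()).mean()))
    print(v,r)
for c in("top","side"):
    snap(c,c+'9.png')
    for t in("case1","glue"):
        for q in robot.find_in(t,c)[:4]: print(c,t,round(q['conf'],2),np.round(q['extent'],1))
```

```text
41.3333 [ 0.45530578 -0.15532393  0.32669789] [-3.14070854e+00  3.06489359e-03  7.17368306e-02]
0.98 [203.7  21.3  61.6  39.8] [ 0.614  -0.0449  0.149 ]
0.83 [106.9  19.6  80.5  36.6] [0.6096 0.035  0.149 ]
0.2 [470.3 166.3  25.8  21.5] [ 0.5125 -0.285   0.149 ]
0.0 [77, 77, 76, 76, 77, 77, 77, 78, 78, 79, 79, 79, 79, 79, 61, 46, 45, 47, 46, 47, 47, 46, 47, 47, 45, 47, 47, 48, 44, 33, 34, 34, 83, 122, 122, 124, 123, 124]
0.043 [35, 36, 37, 36, 36, 35, 34, 34, 33, 32, 34, 36, 36, 36, 35, 35, 35, 35, 33, 34, 34, 93, 133, 126, 30, 35, 34, 29, 17, 13, 66, 48, 32, 33, 34, 106, 123, 121]
-0.0425 [34, 34, 34, 34, 34, 34, 34, 33, 33, 32, 33, 34, 34, 35, 35, 34, 34, 33, 35, 34, 32, 122, 127, 126, 31, 35, 35, 27, 20, 21, 67, 63, 20, 29, 32, 107, 123, 123]
0.076 [172, 172, 171, 171, 172, 172, 172, 171, 171, 170, 170, 152, 133, 109, 115, 109, 123, 113, 104, 114, 109, 115, 107, 123, 148, 179, 177, 173, 169, 28, 32, 32, 59, 125, 124, 125, 123, 124]
-0.076 [79, 79, 79, 79, 78, 78, 78, 78, 78, 78, 78, 79, 79, 79, 78, 80, 79, 79, 79, 79, 78, 78, 78, 78, 79, 78, 79, 79, 71, 24, 25, 25, 91, 122, 122, 123, 122, 123]
top case1 0.96 [141.3 200.7  23.4  26.2]
top case1 0.65 [352.1 170.4  18.8  30.7]
top case1 0.61 [313.1 172.5  24.3  29.8]
top glue 0.71 [194.3 202.6  20.4  15.5]
side case1 0.91 [246.2 222.6  23.8  24.4]
side case1 0.91 [255.8 199.3  23.9  24.3]
side case1 0.85 [198.4 390.9  31.1  36.5]
```

```bash
python3 -c "
from h import *
print(robot.close_job())"
```

```text
the job is handed in; nothing more can be done
None
```

Both cases on the mat (only two were there) are clamped flat and side by side in the vise. By crank angle the jaws are about 3 mm past first touch, just over half a turn; clear, long preset and start were each pressed fully down in that order. The glue bottle was left standing where it was, and the job is handed in at about 41 s, with no result returned.

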